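Strip the gate from a mortar flow box for washing

TASK

Strip the sliding gate from the mortar flow box so it can be washed: draw the spring bolt back out of the gate and park its handle down in the side notch, so that it stays back by itself, then slide the gate straight up out of its guides and lay it flat in the drain tray without dropping it. Leave the bolt parked, and leave the other things on the bench where they are.

Things in the scene. Friction and masses are not known exactly. Their poses are not given: they have to be found in the camera images.
- flow_box: Fixed metal flow box. Origin on the bench amid the gate's guides; z up. Towards -x an open trough (128 mm wide, 76 mm high, end at x = -209 mm); towards +x the filling hopper (136 mm wide, rim at z = 104 mm, back at x = +128 mm). Between them, at x = 0, two upright guide channels (tops z = 104 mm, outer faces y = +-66 mm) hold the gate; on the +y side is the spring bolt.
- barrel (a point): On the axis of the spring bolt's slotted barrel (33 mm thick, along flow_box's y from the guide to y = 177 mm), 84 mm above the bench, below the handle's home place (y = 112 mm). Axes as flow_box. Its L-shaped slot runs lengthwise on top and ends, at the outer end, in a side notch going down on the -x side.
- knob (a point): Middle of the black grip (18 mm thick, 36 mm long) of the bolt's handle, which stands on an 8 mm stem at right angles to the bolt's axis: grip middle 46 mm, end 64 mm from the axis. At the start upright above point barrel, grip from z = 112 to 148 mm, 37 mm free between grip and guide. Site y = bolt's axis, z = along the handle.
- bolt (a joint): Sliding of the spring bolt along flow_box's +y, m: 0 home, its nose 12 mm deep in the notch in the gate's edge, locking the gate; nose clear of the gate from 0.014; 0.028 fully back. The spring pushes it home with 4 N at 0, 8 N at 0.028. The handle can turn only from about 0.0225 on; once parked, the notch holds the bolt at about 0.022.
- bolt_handle (a joint): Turning of the handle about the bolt's axis, rad: 0 upright (the slot keeps it so, with a little play, until the bolt is fully back), growing as it leans over towards flow_box's -x (trough side); 1.15 at the bottom of the side notch. It turns easily and stays down by its weight and the spring.
- gate: Loose aluminium plate, 116 wide (y), 128 high (z), 8 mm thick (x), 0.3 kg. Origin: middle of its lower edge. At the start it stands in the guides, 14 mm above the bench, axes as flow_box, upper edge at z = 142 mm, 38 mm above guides and hopper. It must rise 90 mm to leave the guides (channels 13 mm wide, 120 mm between webs). Keeper notch 70 mm up in its +y edge.
- gate_mid (a point): Centre of the gate plate, 64 mm above its lower edge; axes as the gate, x normal to the plate.
- gate_top (a point): Middle of the gate's upper edge, 128 mm above its lower edge.
- drain_tray: Fixed shallow sheet steel tray, 279 (x) x 224 (y) mm outside, 266 x 211 mm inside, rolled rim 20 mm high, floor 4 mm above the bench. Origin on the bench under its centre. It stands to the left or to the right of the flow box; a bench balance stands on the other side.
- balance: Fixed bystander: bench balance, 225 x 191 x 58 mm, origin at the centre of its underside.
- beaker: Loose bystander: plastic beaker, 66 mm wide, 85 mm high, behind the bolt.
- tin_tall: Loose bystander: lidded tin, 58 mm wide, 60 mm high, at the back.

How it is judged:
By the outcome, as a careful person would: the job done as asked, in the order asked, and still so for the second after the job is handed in, with the robot touching nothing.
It also fails if it takes over 58 s, if anything falls off the work surface, if the arm or the gripper's body presses on something with over 40 N, if the wrist force passes 120 N, or if a joint passes its speed limit or range.

ROBOT

A 6-joint arm with a two-finger parallel gripper is mounted at the origin on a cart in front of the work surface, level with it; the furniture and walls round the work are solid. World frame = base frame: x ahead of the robot, y to its left, z up, the work surface at z = 0. Lengths are in m, angles in degrees, forces in N, time in s.
With the tool pointing down it reaches from about 0.35 to 0.875 m from the base axis. Payload 4.2 kg.
Tool frame: the origin (TCP) lies between the finger pads; the fingertips stand 17 mm ahead of it and the grasp point (between the pads) lies 2 mm behind it; z points along the fingers, y is the line along which they close (so a half turn about z gives the same grasp; the last joint's range is limited). The gripper opens to 87 mm and grips with 3 to 60 N. Pads are 19 mm wide; open, the fingers measure 117 mm over their backs; the gripper's body (75 mm by 190 mm) begins 51 mm behind the grasp point.
Start: joints at [-54.282, 22.042, 0.453, 0, -68.411, -14.817], TCP at [0.223, -0.584, 0.201] pointing down, gripper open.
Joint ranges: [-179.83, 179.83], [-69.29, 118.12], [-61.27, 80.66], [-181.25, 117.63], [-171.15, -9.14], [-177.46, 177.46]. Speed limits (degrees/s): [159.86, 159.86, 180, 180, 180, 180].

INTERFACE

Orientations are given as a 3x3 rotation matrix whose columns are the frame's x, y, z axes.
In Python, from station import r gives the robot as it stands.
- The arm moves only by the tool servo_tool, never from a script. Its argument "targets" is a list of rows, each a list of 5 numbers: the shift along the world's x, y, z in units of 30 mm (1.0 is 30 mm), then the turn about the world's z in rad, then the finger opening in mm, from 0 to 87. In form: [[x, y, z, turn, gripper], ...]. A call has exactly 5 rows; each row is the pose to reach, as a shift and turn from the pose commanded when the call began; what a row does not reach only later rows make up. A row lasts 1/12 s, in which the tool goes at most 41.7 mm and 7.16 degrees, less where a joint would pass 70% of its speed; a pose out of reach is approached as far as the arm can. A call with a gripper value outside its range is refused whole. The fingers move at their own pace and stop on an object; the grip force is fixed at half the most. Time passes only in rows, so rows that repeat a pose let the fingers close, or fill a call up. It gives the time, the measured TCP pose, the force, the opening and the grip force at its end, in the units of the state.
- r.sense(): the state, without advancing time (a new reading comes with each control period).
- r.capture(name): name is "scene" or "top" or "wrist"; returns a dict with "pixels" (420x560x3 uint8, red, green, blue), "fx", "fy", "cx", "cy" (pixels), "dist_coeffs" ([k1, k2, p1, p2, k3] as OpenCV has them; the pictures are not rectified), "world_from_camera" (4x4, takes a point from camera to world coordinates). Camera axes: x right, y down, z forward; pixel columns grow to the right and rows downward; lengths in m; the calibration is good to about 2 mm. A picture is of the moment at which its call begins. There is no depth.
- r.finish_job(): hands the job in; it is judged then, once.
The state is a dict: "time_s": time; "joints": joint angles; "joint_velocities": joint speeds; "effort": joint torques, N m; "tcp_pos": TCP position; "ee_rot": TCP orientation; "wrist_force": force on the tool from outside, world axes, zero at the start; "moment": the same for the moment, N m; "gripper_width": opening from 0.0 (shut) to 1.0 (fully open); "gripper_force": force on a finger pad.
Only numpy, scipy, OpenCV 4.12 (cv2) and the standard library are available. Lean on these libraries where they do the work, as an engineer would, in place of code of your own. Each camera call takes 0.05 s, during which the arm holds its last target. There are 200 camera calls.

## Working session

There is one attempt and no reset: what is moved stays moved. The work goes in short steps, Python scripts to look and compute and a tool call to move; the robot and the scene stay as the last step left them, time stands still between calls to the robot, and variables do not carry over. Pictures are saved under pics/ and viewed, at most 10 in all, crops included, and the job is handed in when it is done.

Besides the shell and the picture viewer there is one more tool, called after "Call:" as name(argument=value, ...), one argument or row to a line, values as JSON. servo_tool: Moves the arm, as the interface text tells. Its arguments: {"type":"object","properties":{"targets":{"type":"array","items":{"type":"array","items":{"type":"number"}}}},"required":["targets"]}

```bash
ls; mkdir -p pics
cat > h.py <<'E'
import numpy as np, cv2
from station import r
def cap(n,f=None):
    c=r.capture(n)
    if f: cv2.imwrite('pics/'+f,cv2.cvtColor(c['pixels'],cv2.COLOR_RGB2BGR))
    return c
def K(c): return np.array([[c['fx'],0,c['cx']],[0,c['fy'],c['cy']],[0,0,1.]])
def ray(c,uv):
    p=cv2.undistortPoints(np.array([[uv]],float),K(c),np.array(c['dist_coeffs'],float))[0,0]
    T=np.array(c['world_from_camera']); d=T[:3,:3]@np.array([p[0],p[1],1]); return T[:3,3],d/np.linalg.norm(d)
def onz(c,uv,z):
    o,d=ray(c,uv); return o+d*(z-o[2])/d[2]
def two(c1,u1,c2,u2):
    o,d=ray(c1,u1);p,e=ray(c2,u2)
    s=np.linalg.lstsq(np.c_[d,-e],p-o,rcond=None)[0]
    a=o+s[0]*d;b=p+s[1]*e; return (a+b)/2,np.linalg.norm(a-b)
def proj(c,P):
    T=np.linalg.inv(np.array(c['world_from_camera']))
    return cv2.projectPoints(np.array(P,float).reshape(-1,3),cv2.Rodrigues(T[:3,:3])[0],T[:3,3],K(c),np.array(c['dist_coeffs'],float))[0][:,0]
E
python3 - <<'E'
from h import *
import pickle
cs={n:cap(n,n+'0.png') for n in('scene','top','wrist')}
pickle.dump(cs,open('c0.pkl','wb'))
for n,c in cs.items(): print(n,c['fx'],np.round(c['world_from_camera'],3).tolist())
print(r.sense())
E
```

```text
pics
scene 431.28634145080287 [[-0.649, -0.33, 0.686, -0.212], [-0.761, 0.281, -0.584, 0.68], [-0.0, -0.901, -0.434, 0.634], [0.0, 0.0, 0.0, 1.0]]
top 397.48444435433834 [[0.038, -0.976, 0.212, 0.321], [-0.999, -0.036, 0.014, 0.0], [-0.006, -0.213, -0.977, 1.414], [0.0, 0.0, 0.0, 1.0]]
wrist 374.82896101616365 [[-0.358, 0.896, 0.263, 0.149], [0.934, 0.343, 0.103, -0.611], [0.002, 0.283, -0.959, 0.384], [0.0, 0.0, 0.0, 1.0]]
{'time_s': 0.15, 'joints': array([-5.42841383e+01,  2.20813347e+01,  3.98017417e-01, -1.93074665e-02,
       -6.84124418e+01, -1.48184748e+01]), 'joint_velocities': array([ 0.01816598, -0.11059815,  0.2620471 ,  0.22092816, -0.06063923,
        0.10174126]), 'effort': array([ 4.06641293e-04, -3.91052556e+01,  1.87587565e+01,  4.22228694e+00,
        1.23734388e-02, -1.46324469e-04]), 'tcp_pos': array([ 0.22278365, -0.58341902,  0.2003086 ]), 'ee_rot': array([[-9.34265008e-01, -3.56578708e-01, -7.21232836e-04],
       [-3.56579415e-01,  9.34263747e-01,  1.53987506e-03],
       [ 1.24735032e-04,  1.69582817e-03, -9.99998554e-01]]), 'wrist_force': array([ 0.21431302,  0.83303081, -0.37856116]), 'moment': array([0.01463005, 0.01743226, 0.04767294]), 'gripper_force': 0.0, 'gripper_width': 1.0003050957333544}
```

View pics/top0.png

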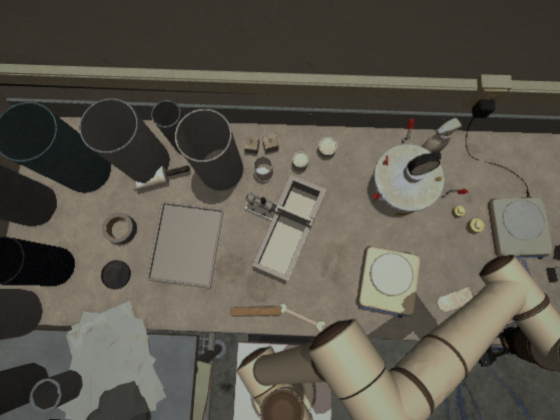

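View pics/scene0.png

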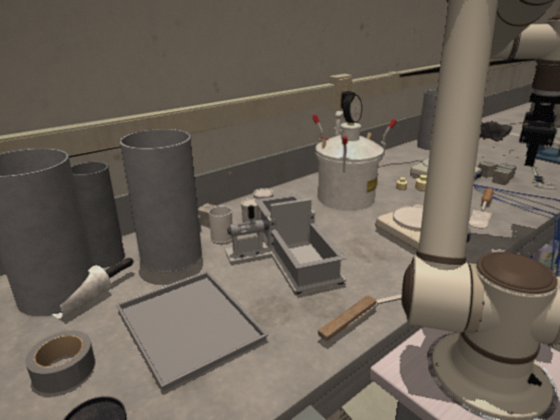

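Top: box centred near (290,225), with its trough pointing down-left in the image, towards the robot. The bolt is at (262,205), the tray at (187,245), the balance at (390,280) and the beaker at (263,168). Scene: the gate is at (292,220) and the bolt at (250,230). Next I'll enlarge both.

Run:
```python
import pickle,cv2,numpy as np
cs=pickle.load(open('c0.pkl','rb'))
def crop(n,u,v,w,h,s):
    p=cv2.cvtColor(cs[n]['pixels'],cv2.COLOR_RGB2BGR)[v:v+h,u:u+w]
    p=cv2.resize(p,None,fx=s,fy=s,interpolation=cv2.INTER_CUBIC)
    p=cv2.convertScaleAbs(p,alpha=1.3,beta=10)
    for i in range(0,w,10): cv2.putText(p,str(u+i),(i*s,8),0,.28,(0,255,255),1); cv2.line(p,(i*s,10),(i*s,14),(0,255,255),1)
    for i in range(0,h,10): cv2.putText(p,str(v+i),(0,i*s+3),0,.28,(0,255,255),1)
    return p
a=crop('top',240,170,100,114,4) ; b=crop('scene',220,185,130,110,3)
a=crop('top',240,170,95,114,5); b=crop('scene',222,188,126,110,0+3) 
a=cv2.copyMakeBorder(a,0,max(0,b.shape[0]-a.shape[0]),0,0,0);b=cv2.copyMakeBorder(b,0,max(0,a.shape[0]-b.shape[0]),0,0,0)
o=np.hstack([a,b])[:600,:800];print(o.shape);cv2.imwrite('pics/crop1.png',o)
cv2.imwrite('pics/crop2.png',crop('scene',215,182,130,110,6))
```

```text
(570, 800, 3)
```

View pics/crop1.png

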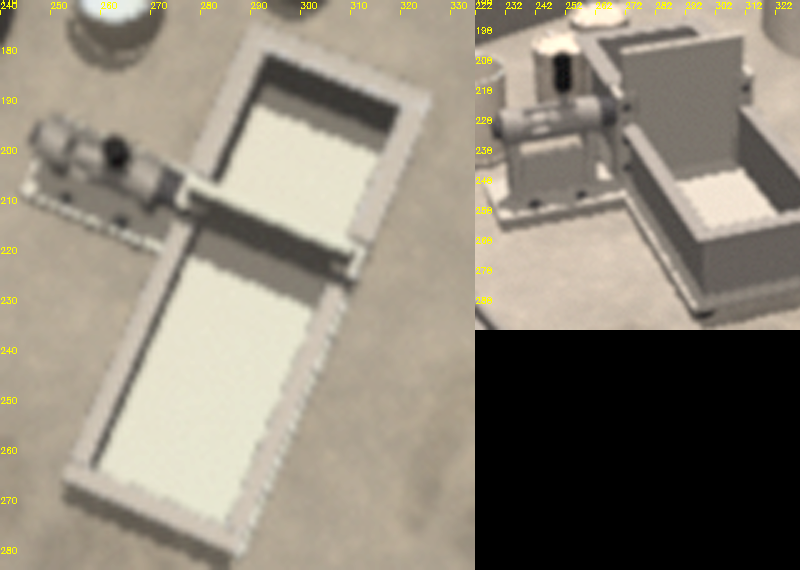

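View pics/crop2.png

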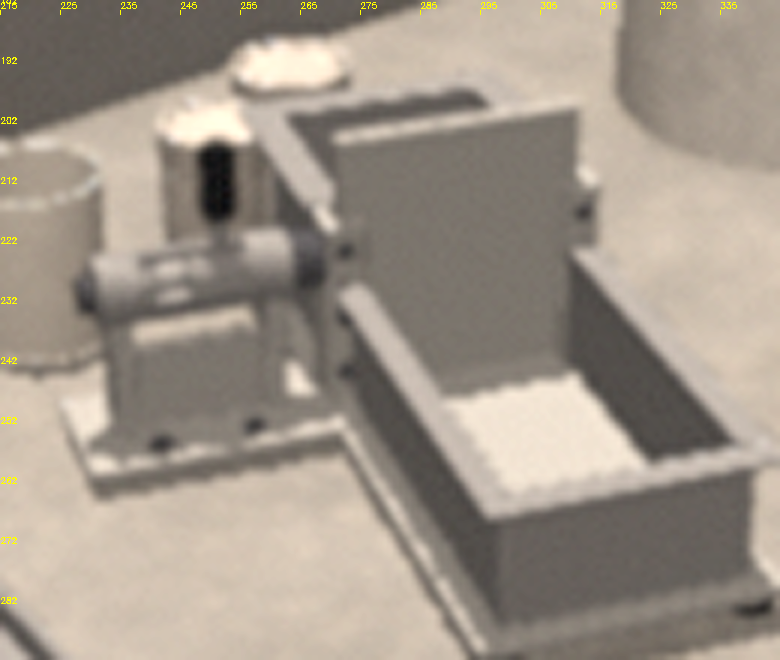

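The crops show the gate's upper edge in scene from (271,205) to (311,199), and the grip at about (250.5,212) in scene and (262.5,200) in top. The corners of the trough and hopper rims are clear in top, so I'll fit the box pose to them.

Run:
```python
from h import *
import pickle
cs=pickle.load(open('c0.pkl','rb'));t=cs['top'];s=cs['scene']
L=np.array([[-.209,.064],[-.209,-.064],[.128,.068],[.128,-.068]]);z=[.076,.076,.104,.104]
uv=[(253,263.6),(287,279),(290.2,175),(325.6,189)]
W=np.array([onz(t,u,h)[:2] for u,h in zip(uv,z)])
lc=L-L.mean(0);wc=W-W.mean(0)
a=np.arctan2((lc[:,0]*wc[:,1]-lc[:,1]*wc[:,0]).sum(),(lc*wc).sum())
R=np.array([[np.cos(a),-np.sin(a)],[np.sin(a),np.cos(a)]]);o=W.mean(0)-R@L.mean(0)
print('yaw',np.degrees(a),'o',o,'res mm',np.round((W-(L@R.T+o))*1e3,1).tolist())
B=lambda p:np.r_[R@np.array(p[:2])+o,p[2]]
def blob(c,box):
    u,v,w,h=box;g=c['pixels'][v:v+h,u:u+w].max(2)<45
    n,l,st,ce=cv2.connectedComponentsWithStats(g.astype(np.uint8));i=1+np.argmax(st[1:,4]);return ce[i]+[u,v],st[i]
bt=blob(t,(256,192,14,14));bs=blob(s,(244,202,14,20));print(bt,bs)
k,e=two(t,bt[0],s,bs[0]);print('knob',k,e,'pred',B((0,.112,.130)))
print('knob@z',onz(t,bt[0],.135))
print('proj scene gate top corners,knob',proj(s,[B((0,.058,.142)),B((0,-.058,.142)),B((0,.112,.13))]))
print('proj top gate corners, barrel end',proj(t,[B((0,.058,.142)),B((0,-.058,.142)),B((0,.177,.084))]))
# tray
p=t['pixels'].astype(int)
for uv in [(164,204),(222,206),(212,287),(151,281)]: print('tray',onz(t,uv,.02))
print(onz(t,(263,165),.085))
np.save('box.npy',np.r_[o,a])
```

```text
yaw -20.98567068238608 o [ 0.5781365  -0.01627145] res mm [[5.2, -4.0], [4.8, 0.1], [-6.7, -0.5], [-3.2, 4.4]]
(array([262.76190476, 200.57142857]), array([ 5,  6,  5,  6, 21], dtype=int32)) (array([250.88709677, 211.98387097]), array([ 4,  4,  6, 13, 62], dtype=int32))
knob [0.61607894 0.08871039 0.12845349] 0.0003474741329007011 pred [0.61824756 0.08829959 0.13      ]
knob@z [0.61469631 0.08838917 0.135     ]
proj scene gate top corners,knob [[269.95970467 204.04994815]
 [310.39361357 197.97102409]
 [250.43609456 211.11910468]]
proj top gate corners, barrel end [[277.78899837 205.33393799]
 [310.53734651 219.01154817]
 [246.4404639  195.70309218]]
tray [0.61529255 0.45096683 0.02      ]
tray [0.61568215 0.2417212  0.02      ]
tray [0.32981059 0.25572354 0.02      ]
tray [0.34209618 0.4678876  0.02      ]
[0.75393132 0.09733938 0.085     ]
```

Run:
```python
from h import *
import pickle
cs=pickle.load(open('c0.pkl','rb'));t=cs['top']
p=cv2.cvtColor(t['pixels'],cv2.COLOR_RGB2BGR)[150:295,130:300]
o=cv2.resize(p,None,fx=4,fy=4,interpolation=cv2.INTER_CUBIC)
o=cv2.convertScaleAbs(o,alpha=1.5,beta=10)
for i in range(0,170,10):cv2.putText(o,str(130+i),(i*4,8),0,.28,(0,255,255),1)
for i in range(0,145,10):cv2.putText(o,str(150+i),(0,i*4+3),0,.28,(0,255,255),1)
cv2.imwrite('pics/tray.png',o)
```

```text
(no output)
```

View pics/tray.png

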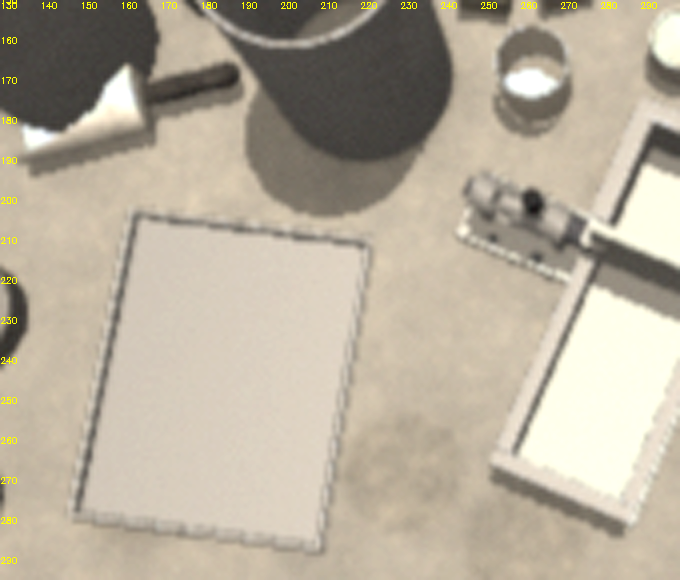

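The knob triangulates to (0.616, 0.0885, 0.128), which fits its stated height of 0.130. The tray corners are at about (163.6,202.9), (222.4,210.6), (210.4,287.4) and (148.6,279.1).

Run:
```python
from h import *
import pickle
cs=pickle.load(open('c0.pkl','rb'));t=cs['top'];s=cs['scene']
P=[onz(t,u,.02)[:2] for u in [(163.6,202.9),(222.4,210.6),(210.4,287.4),(148.6,279.1)]]
TL,TR,BR,BL=P;print(np.round(P,3).tolist(),'c',np.mean(P,0),'dims',np.linalg.norm(TL-BL),np.linalg.norm(TR-BR),np.linalg.norm(TL-TR),np.linalg.norm(BL-BR))
for d in (TL-BL,TR-BR,TL-TR,BL-BR): print(np.degrees(np.arctan2(d[1],d[0])))
print('cyl base near/left/right',onz(t,(220,190),0),onz(t,(243,168),0), 'scene near base',onz(s,(168,272),0),onz(s,(203,255),0),onz(s,(137,262),0))
# gate top corners in scene on z=.142
a=onz(s,(271,205.2),.142);b=onz(s,(311,199),.142);print('gate',a,b,np.linalg.norm(a-b),(a+b)/2,np.degrees(np.arctan2(*(a-b)[1::-1])))
```

```text
[[0.619, 0.453], [0.599, 0.239], [0.328, 0.261], [0.348, 0.477]] c [0.4736635  0.35748088] dims 0.2721362899200433 0.27153563191881647 0.21471071256346885 0.21669278941648035
-5.0745409781314805
-4.655647118207716
84.55123733972937
84.71540140759984
cyl base near/left/right [0.67972332 0.25683645 0.        ] [0.76722619 0.17736501 0.        ] scene near base [0.68632293 0.3049201  0.        ] [0.69876037 0.19502102 0.        ] [0.78254226 0.34531288 0.        ]
gate [0.59161854 0.04021555 0.142     ] [ 0.55142743 -0.06704497  0.142     ] 0.11454319438655057 [ 0.57152298 -0.01341471  0.142     ] 69.45874532870181
```

Call:
servo_tool(
  targets=[
    [1.0, 1.0, 0.4, -0.12, 87],
    [2.0, 2.2, 0.8, -0.24, 87],
    [2.9, 3.4, 1.2, -0.36, 87],
    [3.5, 4.6, 1.6, -0.48, 87],
    [4.1, 5.8, 2.0, -0.6, 70],
  ],
)

```text
time_s: 0.57
tcp_pos: [0.3354, -0.4301, 0.2537]
ee_rot: [[-0.975, 0.223, -0.001], [0.223, 0.975, 0.001], [0.001, 0.001, -1.0]]
wrist_force: [-0.7, -0.5, -0.3]
gripper_width: 0.972
gripper_force: 0.0
```

Call:
servo_tool(
  targets=[
    [0.6, 1.2, 0, -0.1, 60],
    [1.2, 2.4, 0, -0.13, 50],
    [1.8, 3.5, 0, -0.13, 50],
    [2.4, 4.6, 0, -0.13, 50],
    [3.0, 5.6, 0, -0.13, 50],
  ],
)

```text
time_s: 0.98
tcp_pos: [0.425, -0.2616, 0.254]
ee_rot: [[-0.94, 0.341, 0.0], [0.341, 0.94, 0.0], [-0.0, 0.0, -1.0]]
wrist_force: [0.7, -0.2, 0.0]
gripper_width: 0.64
gripper_force: 0.0
```

Call:
servo_tool(
  targets=[
    [0.6, 1.1, 0, 0, 50],
    [1.2, 2.2, 0, 0, 50],
    [1.8, 3.3, 0, 0, 50],
    [2.4, 4.4, 0, 0, 50],
    [3.0, 5.5, 0, 0, 50],
  ],
)

```text
time_s: 1.4
tcp_pos: [0.515, -0.0968, 0.2539]
ee_rot: [[-0.94, 0.341, -0.0], [0.341, 0.94, 0.0], [0.0, 0.0, -1.0]]
wrist_force: [0.4, -1.0, -0.1]
gripper_width: 0.577
gripper_force: 0.0
```

Call:
servo_tool(
  targets=[
    [0.6, 1.1, 0, 0, 50],
    [1.2, 2.2, 0, 0, 50],
    [1.8, 3.3, 0, 0, 50],
    [2.4, 4.4, 0, 0, 50],
    [3.0, 5.5, 0, 0, 50],
  ],
)

```text
time_s: 1.82
tcp_pos: [0.605, 0.0681, 0.2537]
ee_rot: [[-0.94, 0.341, -0.001], [0.341, 0.94, -0.0], [0.0, -0.0, -1.0]]
wrist_force: [1.0, -0.7, 0.1]
gripper_width: 0.578
gripper_force: 0.0
```

Run:
```python
from h import *
c=cap('wrist','w1.png');print(r.sense()['tcp_pos'])
print(proj(c,[[.616,.0885,.148],[.616,.0885,.13],[.59,.04,.142],[.55,-.067,.142]]))
```

```text
[0.6083421  0.07316144 0.25235421]
[[303.58088218 207.5318955 ]
 [302.03761622 201.7729312 ]
 [236.29764223 196.09456791]
 [ 96.50032914 194.67289536]]
```

View pics/w1.png

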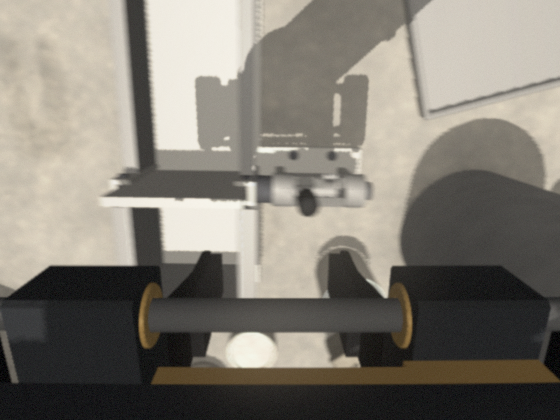

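The wrist picture shows the grip's top at about (307,205), within 4 px of the prediction, with the gate's upper edge near row 200. I'll check the gate and grip in an enlargement.

Run:
```python
import cv2
p=cv2.imread('pics/w1.png')[150:225,90:290+90]
p=cv2.resize(p[:,:],None,fx=2.75,fy=2.75,interpolation=cv2.INTER_CUBIC)
a=cv2.imread('pics/w1.png')[160:220,90:265];a=cv2.resize(a,None,fx=4.5,fy=4.5,interpolation=cv2.INTER_CUBIC)[:, :787]
b=cv2.imread('pics/w1.png')[160:220,225:400];b=cv2.resize(b,None,fx=4.5,fy=4.5,interpolation=cv2.INTER_CUBIC)[:, :787]
for im,u0 in((a,90),(b,225)):
    for i in range(0,175,10):cv2.putText(im,str(u0+i),(int(i*4.5),8),0,.3,(0,0,255),1)
    for i in range(0,60,10):cv2.putText(im,str(160+i),(0,int(i*4.5)+3),0,.3,(0,0,255),1)
import numpy as np
cv2.imwrite('pics/w1c.png',np.vstack([a,b]))
```

```text
(no output)
```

View pics/w1c.png

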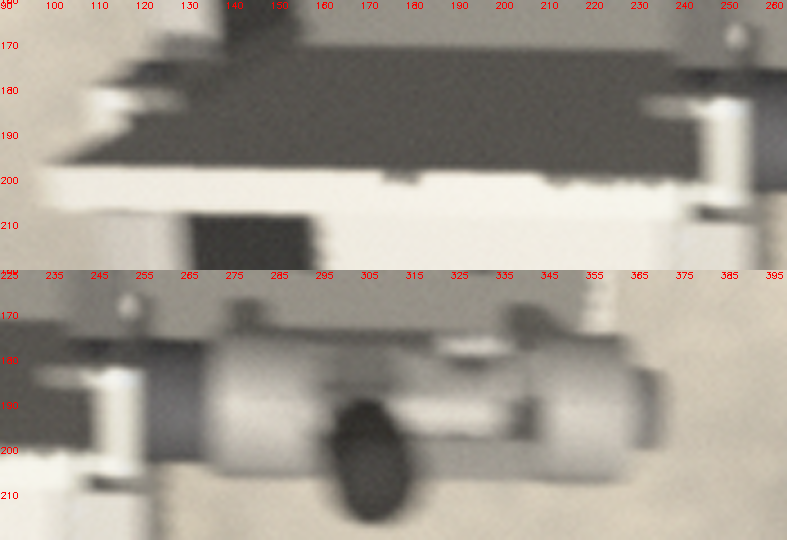

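Run:
```python
from h import *
import pickle
c=cap('wrist');print(r.sense()['tcp_pos'])
pickle.dump(c,open('w.pkl','wb'))
print('wrist knob top',onz(c,(306,207.5),.148),'mid',onz(c,(305.5,200.5),.13))
a=onz(c,(98.5,202),.142);b=onz(c,(242.5,203),.142);print(a,b,(a+b)/2,np.linalg.norm(a-b),np.degrees(np.arctan2(*(b-a)[1::-1])))
```

```text
[0.60637987 0.07060538 0.25208248]
wrist knob top [0.61971136 0.09559016 0.148     ] mid [0.61907322 0.096892   0.13      ]
[ 0.56003483 -0.06244814  0.142     ] [0.60047468 0.04803893 0.142     ] [ 0.58025476 -0.00720461  0.142     ] 0.11765531635658821 69.89664814772209
```

Run:
```python
from h import *
for k in range(2):
    c=cap('wrist');print(r.sense()['tcp_pos'])
    g=(c['pixels'][183:222,285:330].max(2)<70).astype(np.uint8)
    n,l,st,ce=cv2.connectedComponentsWithStats(g);i=1+np.argmax(st[1:,4]);u=ce[i]+[285,183];x,y,w,h,_=st[i]
    print(u,st[i]+[285,183,0,0,0]);print('mid',onz(c,u,.132),'bottom row top',onz(c,(285+x+w/2,183+y+h-5),.148))
    L=c['pixels'][:,:,1].astype(int)
    print([ (col,[int(v) for v in range(185,215) if abs(L[v+1,col]-L[v-1,col])>60]) for col in (120,170,220)])
    for row in(201,): print([int(x) for x in L[row,88:108]],[int(x) for x in L[row,232:262]])
```

```text
[0.60515858 0.06858305 0.25235976]
[299.21235521 198.81467181] [291 188  20  27 259]
mid [0.61294153 0.08970395 0.132     ] bottom row top [0.61795744 0.08848588 0.148     ]
[(120, [195, 196]), (170, [196, 197, 198]), (220, [202])]
[196, 196, 197, 198, 212, 227, 234, 235, 234, 235, 234, 233, 236, 236, 236, 234, 235, 235, 235, 235] [157, 147, 136, 115, 109, 164, 219, 238, 239, 241, 244, 246, 247, 246, 242, 219, 154, 100, 89, 87, 89, 88, 87, 85, 89, 91, 94, 96, 95, 100]
[0.6045528  0.06718344 0.25285166]
[302.77651515 199.58712121] [293 189  21  27 264]
mid [0.61333471 0.09020229 0.132     ] bottom row top [0.61819857 0.08800624 0.148     ]
[(120, [196, 197]), (170, [197, 198]), (220, [201, 202])]
[195, 197, 194, 193, 196, 197, 199, 207, 223, 231, 235, 234, 235, 235, 237, 235, 235, 235, 235, 235] [151, 159, 175, 181, 187, 166, 123, 101, 134, 182, 208, 217, 223, 237, 244, 246, 244, 240, 207, 134, 94, 84, 84, 86, 84, 85, 88, 90, 89, 87]
```

Call:
servo_tool(
  targets=[
    [0.2, 0.3, -0.3, -0.01, 50],
    [0.33, 0.6, -0.8, -0.015, 50],
    [0.33, 0.6, -1.3, -0.015, 50],
    [0.33, 0.6, -1.7, -0.015, 50],
    [0.33, 0.6, -2.0, -0.015, 50],
  ],
)

```text
time_s: 2.43
tcp_pos: [0.6138, 0.0834, 0.1921]
ee_rot: [[-0.934, 0.357, -0.002], [0.357, 0.934, -0.0], [0.002, -0.001, -1.0]]
wrist_force: [-0.9, 0.9, -0.3]
gripper_width: 0.579
gripper_force: 0.0
```

Call:
servo_tool(
  targets=[
    [0, 0, 0, 0, 50],
    [0, 0, 0, 0, 50],
    [0, 0, 0, 0, 50],
    [0, 0, 0, 0, 50],
    [0, 0, 0, 0, 50],
  ],
)

```text
time_s: 2.85
tcp_pos: [0.615, 0.0843, 0.1949]
ee_rot: [[-0.935, 0.356, 0.002], [0.356, 0.935, 0.001], [-0.001, 0.001, -1.0]]
wrist_force: [1.0, -0.1, -0.1]
gripper_width: 0.575
gripper_force: 0.0
```

Call:
servo_tool(
  targets=[
    [0.03, 0.13, -0.5, 0, 50],
    [0.03, 0.13, -1.1, 0, 50],
    [0.03, 0.13, -1.6, 0, 50],
    [0.03, 0.13, -2.0, 0, 50],
    [0.03, 0.13, -2.15, 0, 50],
  ],
)

```text
time_s: 3.27
tcp_pos: [0.6146, 0.088, 0.1278]
ee_rot: [[-0.935, 0.356, -0.003], [0.356, 0.935, -0.001], [0.002, -0.001, -1.0]]
wrist_force: [0.3, -0.5, -1.4]
gripper_width: 0.575
gripper_force: 0.0
```

Call:
servo_tool(
  targets=[
    [0, 0, 0, 0, 30],
    [0, 0, 0, 0, 10],
    [0, 0, 0, 0, 10],
    [0, 0, 0, 0, 10],
    [0, 0, 0, 0, 10],
  ],
)

```text
time_s: 3.68
tcp_pos: [0.616, 0.0884, 0.1303]
ee_rot: [[-0.935, 0.355, 0.002], [0.355, 0.935, 0.001], [-0.001, 0.001, -1.0]]
wrist_force: [0.5, -0.7, 0.0]
gripper_width: 0.288
gripper_force: 0.0
```

Call:
servo_tool(
  targets=[
    [0, 0, 0, 0, 10],
    [0, 0, 0, 0, 10],
    [0, 0, 0, 0, 10],
    [0, 0, 0, 0, 10],
    [0, 0, 0, 0, 10],
  ],
)

```text
time_s: 4.1
tcp_pos: [0.6155, 0.0882, 0.1294]
ee_rot: [[-0.935, 0.356, -0.0], [0.356, 0.935, 0.0], [0.0, -0.0, -1.0]]
wrist_force: [-0.5, 0.5, -0.4]
gripper_width: 0.119
gripper_force: 0.0
```

Run:
```python
from h import *
s=cap('scene');w=cap('wrist')
a=cv2.resize(s['pixels'][170:270,215:315],(560,560),interpolation=cv2.INTER_CUBIC)[:, :400]
a=cv2.resize(s['pixels'][165:265,205:305],(400,400),interpolation=cv2.INTER_CUBIC)
b=cv2.resize(w['pixels'][100:400,130:430],(400,400))
cv2.imwrite('pics/m.png',cv2.cvtColor(np.hstack([a,b]),cv2.COLOR_RGB2BGR)); print(r.sense()['tcp_pos'],r.sense()['gripper_width'])
```

```text
[0.61547582 0.08819847 0.12938327] 0.116467562836113
```

View pics/m.png

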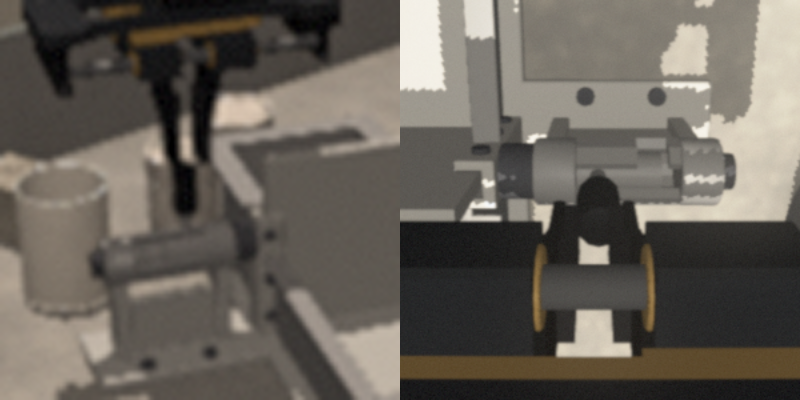

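Run:
```python
from h import *
w=cap('wrist')
print('knob top z.148',onz(w,(278.5,268),.148),'bottom',onz(w,(278.5,232),.112))
print(proj(w,[[.616,.0885,.148],[.616,.0885,.112],[.6155,.0882,.112]]))
print('cam',np.round(w['world_from_camera'],3).tolist())
s=cap('scene');print(proj(s,[[.616,.0885,.148],[.616,.0885,.112]]),r.sense()['tcp_pos'])
```

```text
knob top z.148 [0.61472941 0.09023257 0.148     ] bottom [0.60957977 0.09250787 0.112     ]
[[276.07040228 271.41204925]
 [275.90530923 244.17128931]
 [275.1101956  243.58446783]]
cam [[0.354, 0.897, 0.264, 0.542], [0.935, -0.34, -0.1, 0.116], [-0.0, 0.283, -0.959, 0.314], [0.0, 0.0, 0.0, 1.0]]
[[250.6533709  205.24206207]
 [251.11227526 217.53510828]] [0.6154852  0.08821588 0.12935814]
```

Run:
```python
from h import *
s=cap('scene');g=s['pixels'].max(2)
for v in range(184,222): print(v,' '.join('%3d'%x for x in g[v,240:264]))
```

```text
184  33  25  23  24  22  18  16  24  42  52  57  65  72  52  21   7   6  11  12  21  55  73  76  74
185  57  54  40  19  12  13  13  28  56  71  74  74  62  43  18  14   9  14  10  22  54  73  73  73
186  73  72  51  25  12  12   6  24  57  75  77  72  56  30  16  10   1  14   4  28  53  68  69  70
187  75  74  51  22   4  10   4  25  46  65  73  72  54  29  18   9   4  13  16  45  71  82  85  80
188  75  71  54  24   7  12  10  11  28  48  68  72  54  25  18  20  12  10  29  76 116 137 140 131
189  76  73  61  39  16  11  11   7  16  32  58  70  56  26  17  18  16   2  45 109 163 189 191 181
190  73  76  72  49  19  15  12  11  11  27  56  71  53  25  18  18   9  13  66 145 196 212 211 204
191  75  75  73  54  24   9  11  13   9  25  57  70  54  25  15  15   7  24  93 171 213 218 216 213
192  73  74  73  61  38  17   9   8  11  27  58  76  60  26  18  15  10  39 116 185 217 218 214 215
193  73  72  76  71  51  21   8   7  14  33  71  96  81  35  18  15   9  57 136 197 217 217 215 215
194  73  73  71  69  54  25  13  15  17  49  99 123  98  43  15  13  12  70 156 207 218 214 213 212

[... 1999 characters left out ...]

215 159 144 115  98 102 108 109  90  51  18   8  12  10  24  61  87  95  89  85  93  87  68  57  62
216 160 147 119 101 103 106 106  92  57  18   7  10   8  25  62  89  91  87  85  93  88  66  60  56
217 158 147 118  98 101 106 104  96  70  30  10   9  14  34  69  89  90  85  82  93  85  66  60  58
218 156 144 115  97 101 103 104 102  84  56  37  33  40  64  85  93  89  83  82  89  80  68  59  61
219 157 148 117  96  96 101 105 105  97  78  64  61  65  86  98  95  93  83  83  83  77  69  62  61
220 158 154 126  94  94  99 103 105 104  94  82  76  80  93  95  93  90  85  86  85  82  78  68  54
221 161 154 127  90  90  97 102 108 108 100  89  80  78  88  85  86  87  90  89  89  92  87  77  59
```

Call:
servo_tool(
  targets=[
    [0, 0, 0, 0, 4],
    [0, 0, 0, 0, 4],
    [0, 0, 0, 0, 4],
    [0, 0, 0, 0, 4],
    [0, 0, 0, 0, 4],
  ],
)

```text
time_s: 4.77
tcp_pos: [0.6155, 0.0882, 0.1294]
ee_rot: [[-0.935, 0.356, -0.0], [0.356, 0.935, 0.0], [0.0, 0.0, -1.0]]
wrist_force: [0.3, 0.7, -0.5]
gripper_width: 0.047
gripper_force: 0.0
```

Run:
```python
from h import *
import pickle
s0=pickle.load(open('c0.pkl','rb'))['scene']['pixels'].astype(int);s=cap('scene')['pixels'].astype(int)
for v in range(198,222): print(v,' '.join('%4d'%x for x in (s-s0)[v,240:264].sum(1)//3))
print(s[210,240:264].tolist())
```

```text
198   11    9   10   13   11   -2  -53 -115 -147 -135 -129 -129 -126 -132 -122  -90  -38    0    9    8    7    9    7    9
199   10   10   12   12   13    5  -45 -121 -164 -148 -150 -140 -149 -153 -148 -109  -46   -3    9   11   10   11    9   10
200   10   11   10   11   14   11  -35 -119 -164 -165 -163 -168 -170 -162 -153 -113  -55  -10   10   10   11   11   10    8
201    9   11    9   10   13   11  -37 -118 -183 -173 -173 -174 -173 -173 -155 -120  -59  -12    9   11   12   10   10    6
202   10   12   10   11   16   10  -39 -121 -178 -182 -173 -174 -173 -171 -170 -133  -69  -12   10   13   11    9    9    7
203   10   11   12   11   15   11  -31 -100 -160 -176 -170 -162 -168 -174 -174 -155  -87  -17   12   11   10   11    9    8
204    9   11    9   15   15   12   -6  -65 -134 -157 -136 -124 -132 -158 -166 -164 -103  -22   10   11    8   11   13    8
205    9    7    9    9   13   12    6  -31  -82 -106  -79  -63  -80 -110 -118 -115  -77  -20    8   11   11    9   10   11
206    9    7    5    6    8   11    8   -7  -32  -41  -26  -16  -27  -42  -33  -29  -20   -1    8   10   10
[... 1526 characters left out ...]
7    6    5    8    7    8    7    9    4    3    5    5    1    2    0   -6  -12  -14  -15   -8    0
220   10    9   10    5    4    5    6    6    7    4    6    4    5   -1   -5  -15  -28  -33  -37  -40  -43  -41  -31  -16
221   11   12    6    2    0   -4   -6   -5   -6    0    5    3   -2  -10  -15  -34  -52  -59  -56  -57  -57  -54  -46  -35
[[169, 156, 142], [146, 135, 122], [110, 101, 93], [100, 92, 85], [102, 94, 85], [101, 92, 83], [103, 93, 84], [85, 77, 69], [49, 44, 40], [19, 18, 17], [6, 8, 8], [11, 8, 10], [8, 9, 9], [32, 28, 25], [74, 68, 60], [94, 85, 77], [92, 84, 75], [82, 75, 67], [82, 75, 67], [93, 84, 77], [94, 88, 81], [115, 108, 102], [147, 138, 130], [159, 150, 141]]
```

The scene differences show the fingertips ending at row 205, level with the top of the grip. So the real tips are about 36 mm higher than "TCP minus 17 mm". The wrist picture agrees: the finger spacing puts the tips at a depth of about 180 mm, not 216. I'll open, go down while watching the force, and grip again.

Call:
servo_tool(
  targets=[
    [0, 0, 0, 0, 50],
    [0, 0, 0, 0, 50],
    [0, 0, 0, 0, 50],
    [0, 0, 0, 0, 50],
    [0, 0, 0, 0, 50],
  ],
)

```text
time_s: 5.23
tcp_pos: [0.6155, 0.0882, 0.1294]
ee_rot: [[-0.935, 0.356, 0.0], [0.356, 0.935, 0.0], [-0.0, 0.0, -1.0]]
wrist_force: [-0.1, 0.7, 0.4]
gripper_width: 0.342
gripper_force: 0.0
```

Call:
servo_tool(
  targets=[
    [0, 0, 0, 0, 50],
    [0, 0, 0, 0, 50],
    [0, 0, 0, 0, 50],
    [0, 0, -0.2, 0, 50],
    [0, 0, -0.4, 0, 50],
  ],
)

```text
time_s: 5.65
tcp_pos: [0.6157, 0.0883, 0.1173]
ee_rot: [[-0.935, 0.356, 0.001], [0.356, 0.935, 0.0], [-0.001, 0.001, -1.0]]
wrist_force: [-0.2, 0.2, -0.1]
gripper_width: 0.573
gripper_force: 0.0
```

Run:
```python
from h import *
s=cap('scene');g=s['pixels'].max(2)
print(r.sense()['tcp_pos'],r.sense()['wrist_force'])
for v in range(196,222): print(v,' '.join('%3d'%x for x in g[v,234:268]))
```

```text
[0.6144571  0.08804854 0.11533438] [-0.57097809  0.54864083 -1.48193125]
196  74  70  50  19   9  10   6  30  69 105 124 140 148 151 155 159 160 163 158 127  97 108 126 149 161 134  70  20  16  11  14  70 137 162
197  72  72  53  26   5  11  10  30  78 127 151 160 162 164 163 163 161 163 161 141 110 101 101 111 116  91  46  16  18   9  23  68 112 132
198  81  83  75  51  18   8  14  33  84 137 157 165 176 181 176 172 168 165 173 172 157 137 121 115 117  87  42  15  15   9  38  90 131 149
199 117 120 115  81  31   9  10  40  97 143 162 163 172 189 189 189 191 190 194 199 186 165 147 143 139 110  54  16  13  13  49 112 150 159
200 145 148 141 105  46   5  11  44 105 152 179 184 182 196 203 207 214 216 216 211 190 165 154 157 155 119  60  18  13  17  46  99 133 133
201 154 154 150 116  62  15   6  38 101 160 199 210 210 213 216 219 220 222 222 220 202 171 157 158 157 120  61  19  15  14  32  68  87  89
202 155 156 154 124  70  19   6  32  97 171 209 216 216 218 219 221 222 222 223 222 212 187 162 158 156 121  56  19  14  14  30  59  73  77
203 156 157 156 126  70  19   5  27  96 176 213
[... 1912 characters left out ...]

217 163 161 161 161 161 160 158 145 116  99 102 106 104  96  70  34  11  14  16  35  68  88  89  86  82  92  87  65  59  59  58  60  64  85
218 164 162 162 160 160 158 157 145 116  98 101 104 104 103  84  55  37  31  39  62  85  93  89  84  82  87  82  65  60  61  60  59  63  79
219 165 165 161 159 158 159 157 147 117  97  96 100 104 105  96  82  64  58  67  84  98  97  97  95  91  86  77  67  62  60  57  56  57  68
220 168 163 160 161 159 157 158 154 126  94  92  99 102 106 104  93  81  73  77  90  98 110 118 126 121 106  88  78  66  56  50  48  47  55
221 167 164 163 161 160 160 160 154 126  91  90  97 101 101 102  92  82  75  76  84  90 105 122 130 127 111  94  89  77  58  46  44  44  49
```

Call:
servo_tool(
  targets=[
    [0, 0, -0.2, 0, 50],
    [0, 0, -0.4, 0, 50],
    [0, 0, -0.6, 0, 50],
    [0, 0, -0.75, 0, 50],
    [0, 0, -0.75, 0, 50],
  ],
)

```text
time_s: 6.12
tcp_pos: [0.6146, 0.0879, 0.0933]
ee_rot: [[-0.935, 0.356, -0.003], [0.356, 0.935, -0.001], [0.002, -0.002, -1.0]]
wrist_force: [0.0, -0.2, -0.1]
gripper_width: 0.575
gripper_force: 0.0
```

Call:
servo_tool(
  targets=[
    [0, 0, 0, 0, 10],
    [0, 0, 0, 0, 10],
    [0, 0, 0, 0, 10],
    [0, 0, 0, 0, 10],
    [0, 0, 0, 0, 10],
  ],
)

```text
time_s: 6.53
tcp_pos: [0.6157, 0.0883, 0.0952]
ee_rot: [[-0.935, 0.356, 0.001], [0.356, 0.935, 0.0], [-0.0, 0.0, -1.0]]
wrist_force: [-0.2, 0.7, -0.6]
gripper_width: 0.283
gripper_force: 0.0
```

Call:
servo_tool(
  targets=[
    [0, 0, 0, 0, 10],
    [0, 0, 0, 0, 10],
    [0, 0, 0, 0, 10],
    [0, 0, 0, 0, 10],
    [0, 0, 0, 0, 10],
  ],
)

```text
time_s: 6.95
tcp_pos: [0.6165, 0.0898, 0.0953]
ee_rot: [[-0.935, 0.355, 0.003], [0.355, 0.935, 0.002], [-0.002, 0.003, -1.0]]
wrist_force: [0.6, 4.6, -0.3]
gripper_width: 0.197
gripper_force: 30.0
```

Call:
servo_tool(
  targets=[
    [0.06, 0.17, 0, 0, 10],
    [0.13, 0.34, 0, 0, 10],
    [0.2, 0.52, 0, 0, 10],
    [0.27, 0.7, 0, 0, 10],
    [0.32, 0.83, 0, 0, 10],
  ],
)

```text
time_s: 7.37
tcp_pos: [0.6239, 0.1105, 0.0949]
ee_rot: [[-0.935, 0.356, -0.004], [0.356, 0.935, -0.005], [0.002, -0.006, -1.0]]
wrist_force: [-2.1, -7.9, 2.0]
gripper_width: 0.198
gripper_force: 30.0
```

Call:
servo_tool(
  targets=[
    [0, 0, 0, 0, 10],
    [0, 0, 0, 0, 10],
    [0, 0, 0, 0, 10],
    [0, 0, 0, 0, 10],
    [0, 0, 0, 0, 10],
  ],
)

```text
time_s: 7.78
tcp_pos: [0.6238, 0.1102, 0.0949]
ee_rot: [[-0.934, 0.356, -0.004], [0.356, 0.934, -0.005], [0.002, -0.006, -1.0]]
wrist_force: [-1.0, -6.0, 1.9]
gripper_width: 0.193
gripper_force: 30.0
```

Call:
servo_tool(
  targets=[
    [0.03, 0.08, 0, 0, 10],
    [0.06, 0.17, 0, 0, 10],
    [0.06, 0.17, 0, 0, 10],
    [0.06, 0.17, 0, 0, 10],
    [0.06, 0.17, 0, 0, 10],
  ],
)

```text
time_s: 8.2
tcp_pos: [0.6255, 0.115, 0.0949]
ee_rot: [[-0.934, 0.356, -0.004], [0.356, 0.934, -0.005], [0.002, -0.006, -1.0]]
wrist_force: [-1.2, -7.1, 2.1]
gripper_width: 0.196
gripper_force: 30.0
```

Call:
servo_tool(
  targets=[
    [-0.12, 0.05, -0.01, 0, 10],
    [-0.24, 0.09, -0.02, 0, 10],
    [-0.34, 0.13, -0.04, 0, 10],
    [-0.44, 0.17, -0.07, 0, 10],
    [-0.44, 0.17, -0.07, 0, 10],
  ],
)

```text
time_s: 8.62
tcp_pos: [0.6139, 0.12, 0.0935]
ee_rot: [[-0.935, 0.356, -0.0], [0.356, 0.935, -0.005], [-0.001, -0.005, -1.0]]
wrist_force: [2.7, -10.0, 1.9]
gripper_width: 0.199
gripper_force: 30.0
```

Call:
servo_tool(
  targets=[
    [-0.13, 0.05, -0.06, 0, 10],
    [-0.27, 0.1, -0.13, 0, 10],
    [-0.4, 0.15, -0.21, 0, 10],
    [-0.51, 0.2, -0.31, 0, 10],
    [-0.51, 0.2, -0.31, 0, 10],
  ],
)

```text
time_s: 9.03
tcp_pos: [0.5969, 0.1263, 0.0843]
ee_rot: [[-0.935, 0.356, -0.004], [0.356, 0.935, -0.005], [0.002, -0.006, -1.0]]
wrist_force: [-1.9, -7.1, 6.1]
gripper_width: 0.196
gripper_force: 30.0
```

Call:
servo_tool(
  targets=[
    [-0.11, 0.04, -0.1, 0, 10],
    [-0.22, 0.08, -0.22, 0, 10],
    [-0.32, 0.12, -0.36, 0, 10],
    [-0.39, 0.14, -0.5, 0, 10],
    [-0.42, 0.15, -0.57, 0, 10],
  ],
)

```text
time_s: 9.45
tcp_pos: [0.5825, 0.1307, 0.0659]
ee_rot: [[-0.934, 0.356, -0.008], [0.356, 0.934, -0.005], [0.005, -0.008, -1.0]]
wrist_force: [-5.3, -6.0, 4.2]
gripper_width: 0.192
gripper_force: 30.0
```

Call:
servo_tool(
  targets=[
    [-0.02, 0.01, -0.06, 0, 10],
    [-0.03, -0.02, -0.07, 0, 10],
    [-0.06, -0.1, -0.07, 0, 10],
    [-0.08, -0.16, -0.07, 0, 10],
    [-0.08, -0.16, -0.07, 0, 10],
  ],
)

```text
time_s: 9.87
tcp_pos: [0.5803, 0.1269, 0.0641]
ee_rot: [[-0.934, 0.357, -0.007], [0.357, 0.934, -0.004], [0.005, -0.006, -1.0]]
wrist_force: [-5.3, -2.8, 4.1]
gripper_width: 0.191
gripper_force: 30.0
```

Call:
servo_tool(
  targets=[
    [0, 0, 0, 0, 20],
    [0, 0, 0, 0, 30],
    [0, 0, 0, 0, 40],
    [0, 0, 0, 0, 40],
    [0, 0, 0, 0, 40],
  ],
)

```text
time_s: 10.28
tcp_pos: [0.5841, 0.1294, 0.0645]
ee_rot: [[-0.935, 0.355, 0.001], [0.355, 0.935, 0.0], [-0.001, 0.001, -1.0]]
wrist_force: [-0.6, 0.2, -0.2]
gripper_width: 0.421
gripper_force: 0.0
```

Call:
servo_tool(
  targets=[
    [0, 0, 0, 0, 45],
    [0, 0, 0.3, 0, 45],
    [0, 0, 0.9, 0, 45],
    [0, 0, 1.7, 0, 45],
    [0, 0, 2.8, 0, 45],
  ],
)

```text
time_s: 10.7
tcp_pos: [0.5821, 0.1286, 0.1477]
ee_rot: [[-0.935, 0.356, -0.004], [0.356, 0.935, -0.002], [0.003, -0.003, -1.0]]
wrist_force: [0.9, -0.7, 0.2]
gripper_width: 0.515
gripper_force: 0.0
```

Call:
servo_tool(
  targets=[
    [0, 0, 0.7, 0.1, 50],
    [0, -0.3, 1.3, 0.22, 50],
    [0, -0.9, 1.6, 0.34, 50],
    [0, -1.8, 1.6, 0.46, 50],
    [0, -2.8, 1.6, 0.58, 50],
  ],
)

```text
time_s: 11.12
tcp_pos: [0.5841, 0.0452, 0.1983]
ee_rot: [[-0.975, -0.223, 0.003], [-0.223, 0.975, 0.001], [-0.004, 0.0, -1.0]]
wrist_force: [-0.1, -0.1, -0.8]
gripper_width: 0.572
gripper_force: 0.0
```

Call:
servo_tool(
  targets=[
    [-0.1, -0.8, 0, 0.12, 50],
    [-0.2, -1.4, 0, 0.24, 50],
    [-0.27, -1.8, 0, 0.36, 50],
    [-0.27, -1.97, 0, 0.48, 50],
    [-0.27, -1.97, 0, 0.6, 50],
  ],
)

```text
time_s: 11.53
tcp_pos: [0.5752, -0.0155, 0.1973]
ee_rot: [[-0.682, -0.732, 0.001], [-0.732, 0.682, -0.0], [-0.001, -0.001, -1.0]]
wrist_force: [-0.1, -0.5, -0.7]
gripper_width: 0.572
gripper_force: 0.0
```

Call:
servo_tool(
  targets=[
    [0, 0, 0, 0.12, 50],
    [0, 0, 0, 0.24, 50],
    [0, 0, 0, 0.36, 50],
    [0, 0, 0, 0.387, 50],
    [0, 0, 0, 0.387, 50],
  ],
)

```text
time_s: 11.95
tcp_pos: [0.5755, -0.0141, 0.1971]
ee_rot: [[-0.359, -0.933, 0.001], [-0.933, 0.359, 0.0], [-0.0, -0.001, -1.0]]
wrist_force: [-0.3, -0.5, 0.6]
gripper_width: 0.58
gripper_force: 0.0
```

Run:
```python
from h import *
s=cap('scene');t=cap('top');w=cap('wrist','w2.png')
P=[[.5847,.1242,.103]]
ps=proj(s,P)[0];pt=proj(t,P)[0];print(ps,pt,r.sense()['tcp_pos'])
def blob(c,p,k):
    u,v=int(p[0])-k,int(p[1])-k;g=c['pixels'][v:v+2*k,u:u+2*k].max(2)<45
    n,l,st,ce=cv2.connectedComponentsWithStats(g.astype(np.uint8));print([(np.round(ce[i]+[u,v],1).tolist(),st[i].tolist()) for i in range(1,n) if st[i,4]>5])
blob(s,ps,14);blob(t,pt,12)
```

```text
[247.26569074 229.10434975] [252.25107517 211.00465449] [ 0.57540432 -0.01402665  0.19676615]
[([247.4, 229.4], [11, 12, 8, 6, 37])]
[([252.6, 209.9], [10, 6, 7, 11, 41])]
```

The bolt handle is seen parked where predicted: scene (247.4,229.4), top (252.6,209.9). Next I'll grip the gate.

Call:
servo_tool(
  targets=[
    [0, 0, -0.6, 0, 50],
    [0, 0, -1.4, 0, 50],
    [0, 0, -2.2, 0, 50],
    [0, 0, -2.9, 0, 50],
    [0, 0, -3.35, 0, 50],
  ],
)

```text
time_s: 12.52
tcp_pos: [0.574, -0.0142, 0.0936]
ee_rot: [[-0.36, -0.933, -0.003], [-0.933, 0.36, -0.0], [0.001, 0.003, -1.0]]
wrist_force: [-0.8, -0.5, -0.4]
gripper_width: 0.578
gripper_force: 0.0
```

Call:
servo_tool(
  targets=[
    [0, 0, 0, 0, 30],
    [0, 0, 0, 0, 20],
    [0, 0, 0, 0, 10],
    [0, 0, 0, 0, 4],
    [0, 0, 0, 0, 2],
  ],
)

```text
time_s: 12.93
tcp_pos: [0.5761, -0.0139, 0.0972]
ee_rot: [[-0.359, -0.933, 0.002], [-0.933, 0.359, 0.001], [-0.001, -0.002, -1.0]]
wrist_force: [-0.3, 0.6, 0.8]
gripper_width: 0.282
gripper_force: 0.0
```

Call:
servo_tool(
  targets=[
    [0, 0, 0, 0, 2],
    [0, 0, 0, 0, 2],
    [0, 0, 0, 0, 2],
    [0, 0, 0, 0, 2],
    [0, 0, 0, 0, 2],
  ],
)

```text
time_s: 13.35
tcp_pos: [0.5757, -0.014, 0.0963]
ee_rot: [[-0.359, -0.933, 0.001], [-0.933, 0.359, 0.0], [-0.0, -0.001, -1.0]]
wrist_force: [-1.0, 0.1, 3.3]
gripper_width: 0.089
gripper_force: 30.0
```

Call:
servo_tool(
  targets=[
    [0, 0, 0, 0, 2],
    [0, 0, 0, 0, 2],
    [0, 0, 0, 0, 2],
    [0, 0, 0, 0, 2],
    [0, 0, 0, 0, 2],
  ],
)

```text
time_s: 13.77
tcp_pos: [0.5757, -0.014, 0.0963]
ee_rot: [[-0.359, -0.933, 0.001], [-0.933, 0.359, -0.0], [-0.0, -0.001, -1.0]]
wrist_force: [-0.1, 0.7, 4.7]
gripper_width: 0.089
gripper_force: 30.0
```

Call:
servo_tool(
  targets=[
    [0, 0, 0.2, 0, 2],
    [0, 0, 0.6, 0, 2],
    [0, 0, 1.1, 0, 2],
    [0, 0, 1.6, 0, 2],
    [0, 0, 2.0, 0, 2],
  ],
)

```text
time_s: 14.18
tcp_pos: [0.5745, -0.0142, 0.1552]
ee_rot: [[-0.36, -0.933, -0.002], [-0.933, 0.36, 0.0], [0.001, 0.002, -1.0]]
wrist_force: [0.8, -0.4, -3.0]
gripper_width: 0.09
gripper_force: 30.0
```

Call:
servo_tool(
  targets=[
    [0, 0, 0.5, 0, 2],
    [0, 0, 1.1, 0, 2],
    [0, 0, 1.8, 0, 2],
    [0, 0, 2.5, 0, 2],
    [0, 0, 3.0, 0, 2],
  ],
)

```text
time_s: 14.6
tcp_pos: [0.5745, -0.0141, 0.246]
ee_rot: [[-0.359, -0.933, -0.002], [-0.933, 0.359, 0.0], [0.001, 0.002, -1.0]]
wrist_force: [0.4, 0.8, -2.3]
gripper_width: 0.09
gripper_force: 30.0
```

Run:
```python
from h import *
s=cap('scene','s3.png');t=cap('top')
print(r.sense()['tcp_pos'],r.sense()['wrist_force'])
ps=proj(s,[[.5847,.1242,.103]])[0]
def blob(c,p,k):
    u,v=int(p[0])-k,int(p[1])-k;g=c['pixels'][v:v+2*k,u:u+2*k].max(2)<45
    n,l,st,ce=cv2.connectedComponentsWithStats(g.astype(np.uint8));print([(np.round(ce[i]+[u,v],1).tolist(),st[i].tolist()) for i in range(1,n) if st[i,4]>5])
blob(s,ps,14)
```

```text
[ 0.57596341 -0.01396778  0.24734423] [ 0.4238626  -1.21059822 -2.21103025]
[([247.4, 229.4], [11, 12, 8, 6, 37])]
```

View pics/s3.png

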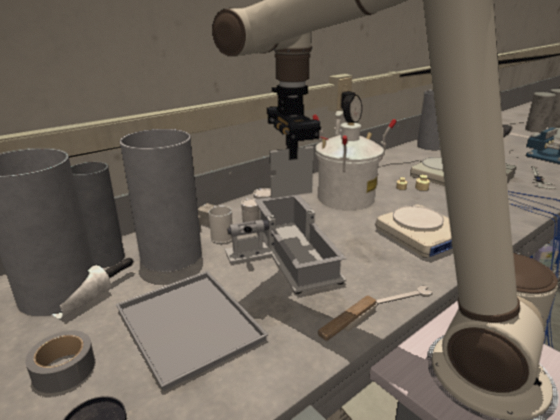

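The gate is clear of the guides, hanging in scene from (270,150) to (312,194), and the handle hasn't moved. The tray corners here are about (120,317), (204,277), (264,337) and (168,380).

Run:
```python
from h import *
s=cap('scene')
P=np.array([onz(s,u,.02)[:2] for u in [(120,317),(204,277.5),(264.5,337),(168,380)]]);TL,TR,BR,BL=P
print(np.round(P,3).tolist(),P.mean(0),[np.linalg.norm(d) for d in (TL-BL,TR-BR,TL-TR,BL-BR)],[np.degrees(np.arctan2(d[1],d[0])) for d in (TL-BL,TR-BR,TL-TR,BL-BR)])
c=np.array([.4735,.3575]);a=np.radians(-4.9);R=np.array([[np.cos(a),-np.sin(a)],[np.sin(a),np.cos(a)]])
print(R@[-.12,0]+c)
# predicted outlines in scene/top for check
t=cap('top')
q=[np.r_[R@[x,y]+c,.02] for x,y in((.136,.109),(.136,-.109),(-.136,-.109),(-.136,.109))]
print(proj(s,q).round(1).tolist(),proj(t,q).round(1).tolist())
```

```text
[[0.571, 0.471], [0.579, 0.261], [0.323, 0.276], [0.35, 0.471]] [0.45585895 0.36973469] [np.float64(0.22050986057541924), np.float64(0.25702079479447865), np.float64(0.2093550216750019), np.float64(0.19753064799550343)] [np.float64(-0.14882511918292632), np.float64(-3.1539812428379177), np.float64(92.36337880060671), np.float64(82.00051921480704)]
[0.35393856 0.36775003]
[[118.9, 303.0], [208.2, 270.2], [268.6, 332.0], [165.4, 383.0]] [[163.1, 203.1], [222.9, 210.4], [210.6, 287.3], [148.3, 279.4]]
```

Call:
servo_tool(
  targets=[
    [-0.3, 0.2, 0.2, 0, 2],
    [-0.8, 0.7, 0.2, 0, 2],
    [-1.5, 1.4, 0.2, 0.05, 2],
    [-2.2, 2.1, 0.2, 0.1, 2],
    [-2.9, 2.9, 0.2, 0.15, 2],
  ],
)

```text
time_s: 15.22
tcp_pos: [0.4858, 0.073, 0.25]
ee_rot: [[-0.215, -0.977, -0.004], [-0.977, 0.215, -0.001], [0.002, 0.004, -1.0]]
wrist_force: [0.6, 0.6, -3.3]
gripper_width: 0.089
gripper_force: 30.0
```

Run:
```python
from h import *
import pickle
cs=pickle.load(open('c0.pkl','rb'))
for n,seed in(('scene',(195,325)),('top',(187,245))):
    c=cs[n];im=cv2.GaussianBlur(c['pixels'],(3,3),0);
    print(n,im[seed[1],seed[0]],im[seed[1]+75 if n=='scene' else 300,seed[0]+40])
    m=np.zeros((422,562),np.uint8)
    cv2.floodFill(im.copy(),m,seed,0,(3,3,3),(3,3,3),4|cv2.FLOODFILL_MASK_ONLY|(255<<8))
    k=cv2.findContours(m[1:-1,1:-1],cv2.RETR_EXTERNAL,cv2.CHAIN_APPROX_NONE)[0];k=max(k,key=cv2.contourArea);h=cv2.convexHull(k)
    q=cv2.approxPolyDP(h,.03*cv2.arcLength(h,True),True)[:,0]
    print(cv2.contourArea(k),q.tolist());P=np.array([onz(c,u,.004)[:2] for u in q])
    print(np.round(P,3).tolist(),P.mean(0),np.linalg.norm(P-np.roll(P,1,0),axis=1))
```

```text
scene [146 136 127] [153 142 128]
7730.0 [[206, 280], [258, 337], [162, 384], [117, 306]]
[[0.588, 0.252], [0.345, 0.275], [0.364, 0.478], [0.632, 0.456]] [0.48231209 0.3653664 ] [0.2083881  0.24325855 0.20360482 0.26942379]
top [139 131 120] [130 121 107]
68742.5 [[0, 287], [21, 167], [559, 135], [559, 243], [439, 322]]
[[0.302, 0.997], [0.739, 1.002], [0.938, -1.002], [0.53, -0.958], [0.243, -0.523]] [ 0.55054588 -0.09683799] [1.52124209 0.43724086 2.01373    0.4109422  0.52054323]
```

Call:
servo_tool(
  targets=[
    [-0.4, 0.9, 0, 0.05, 2],
    [-0.8, 1.9, 0, 0.1, 2],
    [-1.2, 2.9, 0, 0.13, 2],
    [-1.6, 3.9, 0, 0.13, 2],
    [-2.0, 4.9, 0, 0.13, 2],
  ],
)

```text
time_s: 15.63
tcp_pos: [0.426, 0.2205, 0.2505]
ee_rot: [[-0.087, -0.996, -0.003], [-0.996, 0.087, -0.002], [0.002, 0.003, -1.0]]
wrist_force: [0.2, 0.8, -3.1]
gripper_width: 0.091
gripper_force: 30.0
```

Call:
servo_tool(
  targets=[
    [-0.5, 1.0, 0, 0, 2],
    [-1.0, 2.0, 0, 0, 2],
    [-1.5, 3.0, 0, 0, 2],
    [-2.0, 4.0, 0, 0, 2],
    [-2.37, 4.8, 0, 0, 2],
  ],
)

```text
time_s: 16.05
tcp_pos: [0.3547, 0.3649, 0.2503]
ee_rot: [[-0.086, -0.996, -0.002], [-0.996, 0.086, -0.002], [0.002, 0.002, -1.0]]
wrist_force: [1.1, 0.0, -2.3]
gripper_width: 0.086
gripper_force: 30.0
```

Call:
servo_tool(
  targets=[
    [0, 0, 0, 0, 2],
    [0, 0, 0, 0, 2],
    [0, 0, 0, 0, 2],
    [0, 0, 0, 0, 2],
    [0, 0, 0, 0, 2],
  ],
)

```text
time_s: 16.47
tcp_pos: [0.3573, 0.3629, 0.2515]
ee_rot: [[-0.088, -0.996, -0.0], [-0.996, 0.088, -0.001], [0.001, 0.0, -1.0]]
wrist_force: [1.0, -0.5, -3.5]
gripper_width: 0.088
gripper_force: 30.0
```

Call:
servo_tool(
  targets=[
    [0, 0, -0.8, 0, 2],
    [0, 0, -1.9, 0, 2],
    [0, 0, -3.0, 0, 2],
    [0, 0, -4.1, 0, 2],
    [0, 0, -4.9, 0, 2],
  ],
)

```text
time_s: 16.88
tcp_pos: [0.3568, 0.3618, 0.1024]
ee_rot: [[-0.089, -0.996, -0.002], [-0.996, 0.089, -0.002], [0.002, 0.002, -1.0]]
wrist_force: [0.8, -0.2, -3.5]
gripper_width: 0.091
gripper_force: 30.0
```

Call:
servo_tool(
  targets=[
    [0, 0, 0, 0, 2],
    [0, 0, 0, 0, 2],
    [0, 0, -0.1, 0, 2],
    [0, 0, -0.2, 0, 2],
    [0, 0, -0.3, 0, 2],
  ],
)

```text
time_s: 17.3
tcp_pos: [0.3579, 0.365, 0.0974]
ee_rot: [[-0.087, -0.996, 0.002], [-0.996, 0.087, 0.004], [-0.004, -0.002, -1.0]]
wrist_force: [0.0, -0.3, -3.5]
gripper_width: 0.089
gripper_force: 30.0
```

Call:
servo_tool(
  targets=[
    [0, 0, -0.03, 0, 2],
    [0, 0, -0.06, 0, 2],
    [0, 0, -0.1, 0, 2],
    [0, 0, -0.13, 0, 2],
    [0, 0, -0.13, 0, 2],
  ],
)

```text
time_s: 17.72
tcp_pos: [0.3571, 0.3639, 0.0918]
ee_rot: [[-0.087, -0.996, -0.0], [-0.996, 0.087, -0.0], [0.0, 0.0, -1.0]]
wrist_force: [-0.0, -0.2, -3.2]
gripper_width: 0.091
gripper_force: 30.0
```

Still hanging at −3 N, with the floor about 6 mm below. I'll creep down.

Call:
servo_tool(
  targets=[
    [0, 0, -0.03, 0, 2],
    [0, 0, -0.06, 0, 2],
    [0, 0, -0.09, 0, 2],
    [0, 0, -0.12, 0, 2],
    [0, 0, -0.12, 0, 2],
  ],
)

```text
time_s: 18.13
tcp_pos: [0.3571, 0.3637, 0.0881]
ee_rot: [[-0.087, -0.996, -0.0], [-0.996, 0.087, -0.0], [0.0, 0.0, -1.0]]
wrist_force: [-0.3, 0.3, -4.0]
gripper_width: 0.089
gripper_force: 30.0
```

Call:
servo_tool(
  targets=[
    [0, 0, -0.02, 0, 2],
    [0, 0, -0.04, 0, 2],
    [0, 0, -0.06, 0, 2],
    [0, 0, -0.06, 0, 2],
    [0, 0, -0.06, 0, 2],
  ],
)

```text
time_s: 18.55
tcp_pos: [0.3573, 0.364, 0.0866]
ee_rot: [[-0.087, -0.996, 0.0], [-0.996, 0.087, 0.0], [-0.0, -0.0, -1.0]]
wrist_force: [-0.3, -0.4, -1.5]
gripper_width: 0.086
gripper_force: 30.0
```

Call:
servo_tool(
  targets=[
    [0, 0, 0.1, 0, 2],
    [-0.07, 0.01, 0.1, 0, 2],
    [-0.14, 0.01, 0.1, 0, 2],
    [-0.2, 0.02, 0.1, 0, 2],
    [-0.2, 0.02, 0.1, 0, 2],
  ],
)

```text
time_s: 18.97
tcp_pos: [0.3508, 0.3644, 0.0895]
ee_rot: [[-0.087, -0.996, -0.0], [-0.996, 0.087, -0.0], [0.0, 0.0, -1.0]]
wrist_force: [0.6, 0.1, -3.6]
gripper_width: 0.087
gripper_force: 30.0
```

Call:
servo_tool(
  targets=[
    [-0.03, 0, 0, 0, 2],
    [-0.07, 0.01, 0, 0, 2],
    [-0.1, 0.01, 0, 0, 2],
    [-0.1, 0.01, 0, 0, 2],
    [-0.1, 0.01, 0, 0, 2],
  ],
)

```text
time_s: 19.38
tcp_pos: [0.3482, 0.3648, 0.0895]
ee_rot: [[-0.087, -0.996, 0.0], [-0.996, 0.087, -0.0], [-0.0, -0.0, -1.0]]
wrist_force: [-0.4, -1.0, -3.6]
gripper_width: 0.088
gripper_force: 30.0
```

Call:
servo_tool(
  targets=[
    [-0.03, 0, 0, 0, 2],
    [-0.07, 0.01, 0, 0, 2],
    [-0.1, 0.01, 0, 0, 2],
    [-0.1, 0.01, 0, 0, 2],
    [-0.1, 0.01, 0, 0, 2],
  ],
)

```text
time_s: 19.8
tcp_pos: [0.3458, 0.3652, 0.0896]
ee_rot: [[-0.087, -0.996, 0.001], [-0.996, 0.087, 0.0], [-0.0, -0.001, -1.0]]
wrist_force: [4.0, -0.8, -4.0]
gripper_width: 0.086
gripper_force: 30.1
```

Run:
```python
from h import *
s=cap('scene','s4.png');cv2.imwrite('pics/s4c.png',cv2.resize(cv2.imread('pics/s4.png')[230:400,90:300],None,fx=3.5,fy=3.5,interpolation=cv2.INTER_CUBIC))
print(r.sense()['tcp_pos'],r.sense()['wrist_force'])
```

```text
[0.3457585  0.36522137 0.08965223] [ 4.43866334  0.46869936 -4.16738013]
```

View pics/s4c.png

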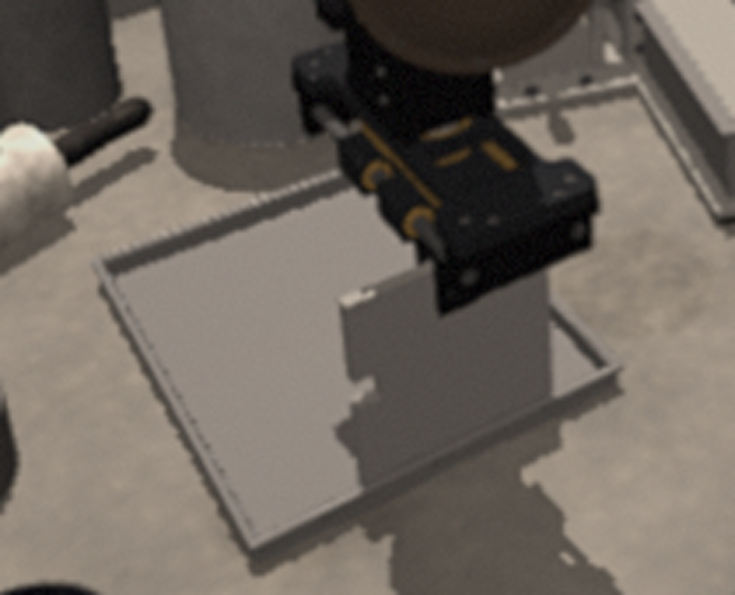

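The crop shows the gate upright inside the tray, its lower edge against the near rim from (360,490) to (550,400). The 4 N reading confirms it touches. Next I set it down, open slightly and tip it onto the far finger.

Call:
servo_tool(
  targets=[
    [0.05, 0, 0, 0, 2],
    [0.05, 0, -0.05, 0, 2],
    [0.05, 0, -0.1, 0, 2],
    [0.05, 0, -0.11, 0, 2],
    [0.05, 0, -0.11, 0, 2],
  ],
)

```text
time_s: 20.27
tcp_pos: [0.3468, 0.3657, 0.0865]
ee_rot: [[-0.087, -0.996, 0.0], [-0.996, 0.087, 0.001], [-0.001, -0.0, -1.0]]
wrist_force: [2.7, 0.2, -1.1]
gripper_width: 0.095
gripper_force: 30.0
```

Call:
servo_tool(
  targets=[
    [0, 0, 0, 0, 14],
    [0, 0, 0, 0, 14],
    [0, 0, 0, 0, 14],
    [0, 0, 0, 0, 14],
    [0, 0, 0, 0, 14],
  ],
)

```text
time_s: 20.68
tcp_pos: [0.3466, 0.3651, 0.0863]
ee_rot: [[-0.087, -0.996, -0.0], [-0.996, 0.087, 0.0], [-0.0, 0.0, -1.0]]
wrist_force: [0.7, 0.3, 0.5]
gripper_width: 0.16
gripper_force: 0.0
```

Call:
servo_tool(
  targets=[
    [0.08, -0.01, 0, 0, 14],
    [0.16, -0.01, 0, 0, 14],
    [0.24, -0.02, 0, 0, 14],
    [0.32, -0.03, 0, 0, 14],
    [0.4, -0.03, 0, 0, 14],
  ],
)

```text
time_s: 21.1
tcp_pos: [0.3591, 0.3641, 0.0862]
ee_rot: [[-0.087, -0.996, 0.0], [-0.996, 0.087, -0.0], [0.0, -0.0, -1.0]]
wrist_force: [-0.0, 0.5, 0.3]
gripper_width: 0.162
gripper_force: 0.0
```

Call:
servo_tool(
  targets=[
    [0, 0, 0, 0, 14],
    [0, 0, 0, 0, 14],
    [0, 0, 0, 0, 14],
    [0, 0, 0, 0, 14],
    [0, 0, 0, 0, 14],
  ],
)

```text
time_s: 21.52
tcp_pos: [0.3586, 0.3642, 0.0862]
ee_rot: [[-0.087, -0.996, -0.0], [-0.996, 0.087, -0.0], [0.0, 0.0, -1.0]]
wrist_force: [-0.3, 0.9, 0.0]
gripper_width: 0.162
gripper_force: 0.0
```

```bash
cat > look.py <<'E'
from h import *
# compact grey map of the gate area in scene
import sys
s=cap('scene',sys.argv[1]);g=cv2.cvtColor(s['pixels'],cv2.COLOR_RGB2GRAY)
t=r.sense();print(t['tcp_pos'],t['wrist_force'],t['gripper_width'])
for v in range(284,378,3): print(v,' '.join('%3d'%x for x in g[v,170:272:3]))
E
python3 look.py s5.png
```

```text
[0.3586052  0.36416662 0.08620182] [-0.16239704  0.10142811  0.56985971] 0.16065102696835984
284 128 124  82  64  61  65 100 138 128  20  23  22  24  51  19  24  21  20  25  22  19  23  24  29  44  51  25  17  15 124 150 152 151 149
287  67  63  64  89 139 145 144 143 137  11  26  23  34  31  24  25  25  20  23  22  21  23  25  21  20  21  19  11   6 118 145 147 146 150
290  72 130 139 145 143 143 144 144 140  35  15  53  72  60  22  22  43  24  25  45  24  20  17  18  16   7   6   6  49 145 141 147 144 143
293 144 142 141 143 142 143 143 143 144 138  27  67  50  47  21  22  22  23  23  21  19  14  14  11   7   7   6  42  46 148 146 142 141 139
296 143 142 143 142 142 141 144 145 142 145 123  21  36  47  37  20  22  19  23  18  10   4   4  10   8  10  10  11  38 145 144 146 145 141
299 141 143 140 142 142 142 142 143 143 142 143 139  14  20  40  16  21  20   6  15  11   3   8   3  10   9   8  53 125 143 130 134 136 129
302 143 141 141 143 142 143 143 143 144 144 143 146  48  86  21   9   7   8  11   9  10   8  11   6  18  84 144 145 141 127 130 130 136 134
305 142 141 142 141 143 142
[... 2772 characters left out ...]

365 139 142 141 138 141 138 141 103  83  81  76  78  68  64  62  73  80  78  80  83  80  83  83  92 142 146 147 148 150 147 149 149 157 156
368 141 139 139 139 139 140 141 123 100 124  70  63  63  71  81  80  82  83  82  85  85  84  84  85  83 143 148 150 152 148 150 147 150 150
371 139 140 139 141 139 135 140 117  75  62  64  66  78  80  82  85  86  85  84  87  87  84  83  87  82  94 146 149 150 152 151 148 148 148
374 139 139 140 135 143 125  70  61  64  66  71  76  77  76  81  84  84  85  84  86  84  83  82  86  82  83 101 147 150 153 152 150 153 154
377 138 138 140 124  67  60  62  66  71  83 102  72  75  81  86  85  82  83  83  82  83  84  83  82  81  85 129 152 150 157 158 154 151 152
```

Call:
servo_tool(
  targets=[
    [0, 0, 0, 0, 25],
    [0, 0, 0, 0, 40],
    [0, 0, 0, 0, 87],
    [0, 0, 0, 0, 87],
    [0, 0, 0, 0, 87],
  ],
)

```text
time_s: 21.98
tcp_pos: [0.3587, 0.3642, 0.0862]
ee_rot: [[-0.087, -0.996, 0.0], [-0.996, 0.087, 0.0], [-0.0, -0.0, -1.0]]
wrist_force: [0.3, 0.1, 0.6]
gripper_width: 0.459
gripper_force: 0.1
```

Call:
servo_tool(
  targets=[
    [0, 0, 0, 0, 87],
    [0, 0, 0, 0, 87],
    [0, 0, 0, 0, 87],
    [0, 0, 0, 0, 87],
    [0, 0, 0, 0, 87],
  ],
)

```text
time_s: 22.4
tcp_pos: [0.3587, 0.3642, 0.0862]
ee_rot: [[-0.087, -0.996, 0.0], [-0.996, 0.087, -0.0], [0.0, -0.0, -1.0]]
wrist_force: [-0.1, 0.2, -0.0]
gripper_width: 0.833
gripper_force: 0.2
```

Call:
servo_tool(
  targets=[
    [0, 0, 0, 0, 87],
    [0, 0, 0, 0, 87],
    [0, 0, 0, 0, 87],
    [0, 0, 0, 0, 87],
    [0, 0, 0, 0, 87],
  ],
)

```text
time_s: 22.82
tcp_pos: [0.3587, 0.3642, 0.0862]
ee_rot: [[-0.087, -0.996, -0.0], [-0.996, 0.087, -0.0], [0.0, 0.0, -1.0]]
wrist_force: [-0.0, 0.7, -1.0]
gripper_width: 0.994
gripper_force: 0.2
```

```bash
python3 look.py s6.png
```

```text
[0.35871816 0.36419973 0.08620689] [ 0.76112314  0.40398388 -0.59796136] 0.9994191894580984
284 128 125  81  61  62  66  98 138 141  32  52  33  19 137  27  23  18  18  18  25  22  23  25  30  43  46  28  21  13 126 151 153 151 148
287  64  62  63  90 138 143 142 143 144  22  36  52  23 136  37  20  18  21  22  23  21  23  23  22  19  17  25  17   7 117 145 147 144 151
290  72 132 139 145 142 142 141 142 144  34  15  43  34  39  22  19  42  23  28  42  21  21  19  23  17  10   1  10  53 143 140 145 145 143
293 145 142 144 142 142 142 143 144 144  52  14  18  20  23  11  23  22  22  21  20  20  19  17   7  11   7   6  45  52 146 145 143 142 139
296 142 143 142 143 142 142 143 141 143  80  60  83  13  23  18  20  22  21  20  18  11   9   5   3   9   8  11   8  34 143 144 144 145 141
299 142 141 142 143 143 143 145 133  95  91  96  92  19  19  24  15  23  17  14  14   9   9  13  11   3   8  11  68 122 141 131 135 135 130
302 144 143 142 141 144 110  86  94  95  93  94  93  67  15  14   9  10   6   6   9  11   7   7   8  25  84 142 142 139 128 130 130 136 134
305 142 143 148 146 117  96 
[... 2771 characters left out ...]

365 139 138 139 140 138  77  74  84  96  90  79  81  68  64  64  71  79  82  82  82  81  84  83 138 148 145 146 149 148 146 145 147 153 156
368 140 138 140 140 140 142  93  76 122 126  72  64  64  70  80  80  83  83  83  86  84  85  83  96 152 148 148 151 151 149 149 148 150 151
371 139 139 139 139 140 138 141 129  74  61  62  67  77  81  81  86  84  86  86  86  87  86  82  85  96 145 145 148 150 149 152 149 147 148
374 139 139 139 135 143 124  71  60  65  65  70  76  74  77  80  84  84  84  83  84  84  83  82  84  81 123 150 148 149 152 151 150 150 155
377 140 136 139 123  67  60  63  66  71  83 100  74  74  80  82  84  85  83  82  84  82  84  84  82  81  82 121 101 152 156 156 154 151 152
```

Call:
servo_tool(
  targets=[
    [0.13, -0.01, -0.23, 0, 87],
    [0.35, -0.03, -0.48, 0, 87],
    [0.53, -0.05, -0.63, 0, 87],
    [0.68, -0.06, -0.77, 0, 87],
    [0.83, -0.07, -0.89, 0, 87],
  ],
)

```text
time_s: 23.28
tcp_pos: [0.3845, 0.362, 0.0588]
ee_rot: [[-0.088, -0.996, 0.0], [-0.996, 0.088, -0.0], [0.0, -0.0, -1.0]]
wrist_force: [2.1, -0.3, 1.1]
gripper_width: 1.002
gripper_force: 0.9
```

Call:
servo_tool(
  targets=[
    [0.1, -0.01, -0.12, 0, 87],
    [0.21, -0.02, -0.24, 0, 87],
    [0.31, -0.03, -0.36, 0, 87],
    [0.4, -0.03, -0.48, 0, 87],
    [0.4, -0.03, -0.48, 0, 87],
  ],
)

```text
time_s: 23.7
tcp_pos: [0.3961, 0.3611, 0.0445]
ee_rot: [[-0.088, -0.996, 0.0], [-0.996, 0.088, -0.0], [0.0, -0.0, -1.0]]
wrist_force: [2.5, 0.2, 1.1]
gripper_width: 1.001
gripper_force: 1.3
```

```bash
python3 look.py s7.png
```

```text
[0.39588033 0.36115351 0.04476534] [3.6787799  0.4758432  1.58690255] 1.0005993290633877
284 125 124  82  65  52  48  27  20  24  22  23  77 126 144 114  58 120  81  47  21  42  57  43  55 138 149 148 147 148 149 147 149 149 148
287  64  62  61  88 137  72  46  20  16  17  18  26 137 144 141 123 115 123  29  32  42  39  42  46  51 143 149 145 145 146 143 145 142 149
290  72 128 138 143 141 143  73  48  20  14  17  20  38 129 124  88  27  16  22  27  43  39  40  44  42 100 147 144 143 141 138 143 141 141
293 142 140 139 140 140 141 136  45  46  11  61  31  21  18  18  21  21  20  23  33  42  45  46  26  15  72 147 141 141 142 145 141 141 138
296 141 139 140 140 140 140 138  18  48  49 101  44  24  20  20  21  18  23  20  25  32  19  20  19  10  53 144 144 144 142 142 141 143 139
299 141 141 140 140 141 134 111  98  93  41  36  19  22  42  22  29  36  19  22  16  17  17  12   7   0 122 146 145 139 138 129 133 135 128
302 140 139 140 126  98  97  98  99 101  34  23  16  22  22  22  22  20  18  17  15   6  10   9  31  21 132 146 139 139 126 128 128 134 131
305 142 144 144 146 109  99  99
[... 2768 characters left out ...]

365 137 137 138 139 138 139  95  87  99  96  79  76  68  61  62  70  79  79  78  81  78  81  84  81  88 144 144 146 147 145 145 147 153 153
368 138 137 137 139 136 139 120  72  80  77  67  61  63  68  77  79  79  82  81  85  84  83  83  83  85  94 147 146 150 148 148 146 149 146
371 135 136 137 139 138 134 129  78  65  60  62  66  74  80  79  83  81  84  85  85  84  82  81  84  81  79 138 147 147 150 150 145 143 146
374 136 137 136 134 141 123  70  62  61  66  70  74  74  74  80  82  82  82  83  82  82  82  82  85  82  82  79 146 148 151 148 146 149 152
377 137 135 137 124  66  59  63  66  68  69  69  72  76  79  83  85  80  84  80  81  82  81  82  81  81  84  84 102 148 152 154 152 148 149
```

```bash
cat > gp.py <<'E'
from h import *
c=r.capture('scene');e=np.array([.996,-.087,0]);f=np.array([.087,.996,0])
H=np.array([.3507,.3652,.004])
for ph in (35,45,50,55,60,65,75,82,90):
    a=np.radians(ph);d=np.sin(a)*e+np.cos(a)*np.array([0,0,1]);n=-np.cos(a)*e+np.sin(a)*np.array([0,0,1])
    print(ph,proj(c,[H+.128*d+.008*n+.058*f,H+.128*d+.008*n-.058*f,H+.008*n+.058*f]).round(0).tolist())
E
python3 gp.py
python3 - <<'E'
from h import *
g=cv2.cvtColor(cv2.imread('pics/s7.png'),cv2.COLOR_BGR2GRAY)
for v in range(278,372,3): print(v,' '.join('%3d'%x for x in g[v,130:204:2]))
E
```

```text
35 [[171.0, 305.0], [226.0, 283.0], [193.0, 371.0]]
45 [[168.0, 306.0], [222.0, 284.0], [193.0, 371.0]]
50 [[167.0, 307.0], [221.0, 286.0], [192.0, 370.0]]
55 [[166.0, 308.0], [219.0, 287.0], [192.0, 370.0]]
60 [[166.0, 310.0], [218.0, 289.0], [192.0, 369.0]]
65 [[165.0, 312.0], [217.0, 291.0], [192.0, 369.0]]
75 [[165.0, 318.0], [216.0, 297.0], [192.0, 368.0]]
82 [[165.0, 323.0], [216.0, 302.0], [191.0, 368.0]]
90 [[165.0, 329.0], [216.0, 308.0], [191.0, 368.0]]
278 134 142 142 144 144 141  94  77  78  80  79  78  80  79  80  77  79  78  78  80  80  50  18  66  67  75  43  20  21  35  22  13  11  10  20  30  31
281 150 149 148 147 143 141 143 135  99  76  76  76  79  81  81  83  80  78  77  79  83  80  62  34  53  54  48  53  41   7  51  34  16  26  22  17  18
284 151 149 147 147 144 144 144 144 143 144 146 139 104  99 100  98  94  99  96 105 125 121 119  82  68  65  52  46  48  27   9  37  24  23  21  23  41
287 152 150 146 147 150 147 144 150 153 154 148 147 144 145 145 147 162 123 115  74  64  63  63  61  72 103 137 116  48  46  33  11  16  18  20  18  19
290 150 150 148 148 148 
[... 3531 characters left out ...]
 139 137 139 138 137 137 138 138 137 138 138 140 135 122  89  76  96  97  98  98  96  97  98
362 140 141 141 145 145 145 143 123  73 111 127 128 138 137 137 138 138 138 137 138 138 137 137 137 139 137 138 125  76  74  87  98  97  97  97  99  96
365 139 137 144 146 145 146 144 144 126  76 122 122 129 137 137 138 137 138 138 137 137 138 138 138 139 138 138 138 137  95  75  97  99  97  93  79  75
368 140 142 141 142 142 142 140 141 141  95  77 128 131 134 138 138 137 135 139 137 138 137 137 137 139 137 136 137 139 120  70  80  80  78  75  67  63
371 143 142 143 141 140 142 142 141 139 137  88  78 130 111 131 138 137 136 135 138 135 138 138 137 139 136 138 136 136 129  91  73  65  61  64  62  62
```

Call:
servo_tool(
  targets=[
    [0.1, -0.01, -0.15, 0, 87],
    [0.2, -0.02, -0.33, 0, 87],
    [0.31, -0.03, -0.54, 0, 87],
    [0.4, -0.03, -0.74, 0, 87],
    [0.48, -0.04, -0.95, 0, 87],
  ],
)

```text
time_s: 24.22
tcp_pos: [0.4131, 0.361, 0.0175]
ee_rot: [[-0.086, -0.996, 0.005], [-0.996, 0.086, 0.002], [-0.003, -0.005, -1.0]]
wrist_force: [12.2, -3.7, 5.2]
gripper_width: 0.997
gripper_force: 5.8
```

```bash
cat > l2.py <<'E'
from h import *
import sys
s=cap('scene',sys.argv[1]);t=r.sense();print(t['tcp_pos'],t['wrist_force'],t['gripper_force'])
g=cv2.cvtColor(s['pixels'],cv2.COLOR_RGB2GRAY)
for v in range(296,374,3): print(v,' '.join('%3d'%x for x in g[v,154:204:2]))
E
python3 l2.py s8.png
```

```text
[0.41342891 0.36069761 0.01644186] [13.02248022 -3.25936862  4.37074578] 5.746065974235535
296  71 105 132 136 142 140 139 139 139 140 140 140 139 139 136  66  47  43  20  11  17  16  21  17  86
299 140 140 140 140 138 140 141 139 139 139 140 140 141 138 138 142  82  47  46  26  19  47  34  20  21
302 139 140 138 140 139 138 138 139 138 138 138 138 141 140 139 139 130  32  47  46  73 105  99  48  22
305 139 138 138 138 139 138 140 140 138 139 138 140 139 138 127 109 102 102  89  45  45  70  72  24  19
308 137 138 138 138 139 138 139 139 139 138 144 118 103  98 101 101 101 100 101  93  30  20  22  23  23
311 139 138 140 138 139 137 141 156 167 171 170 168 161 101 101 101  99 100 101  98  33  17  24  21  20
314 139 139 138 139 138 141 125 144 171 170 170 171 169 135 100 102 100 100 100 103  51  12  22  22  14
317 139 137 139 138 138 138 138 112 161 169 169 162 107  98 101 100  99 100 101 101  89  20  16  21   7
320 139 137 140 137 138 138 138 133 121 169 169 163 106 102 100 101 101  99 100 100 101  94  33  17  20
323 136 138 138 138 139 138 137 139 127 144 170 169 142  99 100  99 100 1
[... 994 characters left out ...]
 138 138 138 137 138 140 124  79  89  98  93 100  99  98 101  99 100  99  99
356 138 136 137 139 138 138 138 138 138 137 137 138 137 139 131  99  81  99  98 100  98  99  97  98 100
359 136 137 137 136 137 137 138 139 136 137 138 137 137 139 119  80  74  88 100 100  99 100  99  99  98
362 138 138 136 137 137 138 137 137 138 138 138 137 138 137 138 119  71  75  94  97 100  99  97  98  99
365 128 137 138 137 137 138 136 136 136 137 138 136 137 137 137 123  77  72  79  98 100  99  92  80  77
368 130 133 136 135 136 137 136 136 137 138 137 137 136 136 138 123  75  74  74  81  80  79  75  67  63
371 130 112 131 136 137 137 136 138 134 135 136 136 138 137 137 136 126  78  79  75  66  62  60  62  62
```

The plate's top edge is riding on the far finger's face, ladder-fashion, clamped against the rim. I'll ease outwards, raise the fingertip to just below that edge, then lower both together.

Call:
servo_tool(
  targets=[
    [0.05, 0, 0, 0, 87],
    [0.09, -0.01, 0.1, 0, 87],
    [0.1, -0.01, 0.3, 0, 87],
    [0.1, -0.01, 0.6, 0, 87],
    [0.1, -0.01, 0.9, 0, 87],
  ],
)

```text
time_s: 24.68
tcp_pos: [0.4123, 0.3591, 0.0436]
ee_rot: [[-0.087, -0.996, -0.002], [-0.996, 0.087, -0.002], [0.002, 0.001, -1.0]]
wrist_force: [0.7, -0.1, -1.8]
gripper_width: 1.002
gripper_force: 0.6
```

```bash
python3 l2.py s9.png
```

```text
[0.41336557 0.3604345  0.04595495] [1.10201954 0.41424817 0.81455779] 0.6601362023502588
296  71 105 132 136 141 141 141 139 140 141 140 140 141 141 139 141 135  27  11  29  29  22  18  20  22
299 142 140 141 140 139 140 139 141 139 140 139 139 139 139 140 142 137  45  15  16  16  22  18  17  21
302 139 139 139 140 139 139 140 140 141 141 139 140 140 141 140 141 141  82  90 101  26  15  20  16  14
305 139 138 138 140 138 139 140 140 140 140 141 141 138 130 109 102 100 103 102 101  60  16  17  15   5
308 140 139 138 140 140 139 138 137 141 146 149 103  97  99 101 100 101 102 101 102 102  74  20  31   3
311 140 139 140 140 140 139 135 158 169 166 166 159 169 122  98  99 100 100 101 101 101 103  86  23  10
314 139 138 139 139 140 139 135 116 165 165 164 165 168 160 108 101 101 102 100 101 103 102 103  97  34
317 138 140 139 139 138 138 141 127 132 169 166 158 117 100 100 101 100 100 100 101 102 102 101 101  94
320 138 139 139 140 138 139 139 140 121 155 166 165 111  99 101 101 100 100 101 101  99  99  99  99 101
323 139 138 137 139 140 139 140 138 134 112 164 165 152 100 101  99  99 100
[... 992 characters left out ...]
 138 138 140 137 139 140 121  79  90  99  92  99 101  99  99  99 100  99 100
356 138 137 139 139 136 138 139 139 137 138 138 139 137 140 133 111  77  99  99  98  99  98  99 100 100
359 136 138 137 137 139 137 138 138 138 137 139 139 140 138 124  79  72  87  99  98  99 100  97  99  99
362 139 138 138 137 138 138 137 137 137 138 138 138 138 138 139 119  72  72  96 100 100 100  99  99  99
365 129 138 136 138 136 138 136 137 137 138 137 139 138 138 137 126  77  73  77  99  99  99  94  81  77
368 130 134 137 137 138 136 137 137 138 138 137 138 137 138 138 124  76  72  72  84  82  77  74  66  61
371 131 112 132 138 137 138 137 137 136 138 137 138 138 138 139 138 114  70  79  76  66  60  62  62  62
```

Call:
servo_tool(
  targets=[
    [0.03, 0, -0.13, 0, 87],
    [0.1, -0.01, -0.28, 0, 87],
    [0.18, -0.02, -0.43, 0, 87],
    [0.26, -0.02, -0.6, 0, 87],
    [0.34, -0.03, -0.78, 0, 87],
  ],
)

```text
time_s: 25.15
tcp_pos: [0.4235, 0.3591, 0.0198]
ee_rot: [[-0.087, -0.996, 0.0], [-0.996, 0.087, 0.001], [-0.001, -0.0, -1.0]]
wrist_force: [2.4, 0.0, -1.0]
gripper_width: 0.998
gripper_force: 1.1
```

```bash
python3 l2.py s10.png | head -16
```

```text
[0.42358157 0.35880197 0.01860942] [ 4.76795891  1.97309941 -1.29849579] 2.2525523649528623
296  69 106 132 136 143 140 139 140 141 140 141 141 141 140 141  96  45  49  31  13  14  40  18  17  21
299 140 140 140 141 140 141 139 139 138 139 140 140 141 138 142 137  22  44  52  39  15  73  46  21  23
302 138 141 138 139 139 138 139 139 139 140 139 141 141 140 141 137  47  15  40  47  28  19  22  23  27
305 139 139 139 139 139 141 139 140 138 140 139 140 140 139 139 145  68  12  14  22  20  19  19  23  23
308 139 138 140 140 139 140 139 139 139 140 140 140 138 138 139 143  84  26  61  26  20  22  15  20  24
311 139 137 139 139 140 139 140 139 140 139 139 141 142 136 128 113 100 100  99  41  17  21  11  15  19
314 138 139 138 140 139 140 140 139 137 141 136 113 103  98  99  99  98  99 100  96  38  15  17   9  12
317 138 139 139 138 139 139 142 165 183 189 159 115 115  97 100 100 100  98  99  99  99  60  20   8  13
320 137 137 138 139 138 141 124 162 190 188 188 189 185 115  96  99  98  98  98  98  99 101  78  20   6
323 137 139 139 139 138 139 138 110 180 188 188 164 105  98  99  98  99  98  98  99  99  97 100  65  10
326 138 137 137 139 138 138 140 132 119 188 190 165  94  98  99  98 100  98  98  98  99 100  97 100  99
329 137 138 139 139 139 138 140 139 123 139 191 189 152  95  97  99  99  99 100  98  97  99  98  97  98
332 139 138 138 138 139 138 138 139 140 117 164 190 189 146  95  97  98  98  99  99  99 100 100  99  97
335 138 138 138 139 139 139 139 140 136 132 106 183 186 148 108 107  97  98  98  98  98  99 100  97  99
338 137 138 138 138 138 138 138 137  81  72  72  80  73  71  74  76  96  97  98  98  98  99  99  97  98
```

Call:
servo_tool(
  targets=[
    [0.04, 0, -0.15, 0, 87],
    [0.07, -0.01, -0.31, 0, 87],
    [0.1, -0.01, -0.46, 0, 87],
    [0.13, -0.01, -0.62, 0, 87],
    [0.13, -0.01, -0.62, 0, 87],
  ],
)

```text
time_s: 25.62
tcp_pos: [0.4269, 0.3582, 0.0004]
ee_rot: [[-0.087, -0.996, -0.001], [-0.996, 0.087, -0.001], [0.001, 0.001, -1.0]]
wrist_force: [3.3, 1.4, -1.4]
gripper_width: 0.997
gripper_force: 1.2
```

```bash
python3 l2.py s11.png | head -18
```

```text
[0.42680923 0.35823103 0.00086048] [ 2.84906836  0.89202923 -1.19297659] 1.1488251714035869
296  72 106 133 135 142 140 141 140 140 140 141 142 132  65  47  40   7  24  14  18  22  33 121 141 142
299 140 140 139 139 140 141 139 139 139 139 140 141 140 140  68  48  43  17  13  16  18  17  24 103 142
302 141 138 140 140 140 139 139 140 141 140 141 139 140 140 143 101  46  45  22  15  16  18  20  16  90
305 137 140 139 139 139 140 140 141 140 140 140 140 140 140 140 135  41  49  48  26  15  69  55  20  18
308 140 140 140 138 140 139 139 139 140 141 139 140 140 141 140 143  65  16  49  49  30  21  23  24  23
311 138 139 139 138 138 139 140 138 140 140 138 141 139 140 141 144  86   5  21  28  26  18  20  22  33
314 138 138 138 139 140 139 141 139 140 138 140 139 140 139 141 141 126  20  56  23  19  21  17  22  20
317 140 138 139 140 140 140 138 139 138 138 139 137 141 138 130 103  94  96  99  44  14  22  16  16  20
320 138 138 138 139 140 138 139 139 139 139 134 111 101  94  94  95  97  95  95  82  19  19  16   5  13
323 138 139 139 138 139 140 142 149 162 176 169 131 115  93  95  94  95  95  96  96  87  29  25  10   7
326 139 139 139 140 138 139 130 136 176 176 176 178 173 109  95  97  94  94  96  95  96  94  36   8  13
329 138 138 140 137 139 139 138 119 151 176 178 157  92  94  96  95  95  95  95  98  97  96  98  47   4
332 139 137 138 139 138 138 140 141 117 155 178 168 109  93  95  94  95  95  94  96  96  96  97  96  73
335 139 137 138 138 140 140 140 129  80  92 172 178 169 108  93  93  95  96  95  93  96  95  94  94  96
338 138 139 139 139 139 139 139 139 104  72  97 173 179 176 145 100  96  96  94  94  95  96  94  94  94
341 140 138 138 138 139 140 139 140 141 118  71  92 103  73  70  74  92  96  96  94  94  94  95  95  95
344 138 138 139 138 139 138 138 139 139 140 102  73  73  73  76  80  88  95  96  94  94  95  94  94  95
```

Call:
servo_tool(
  targets=[
    [0.01, 0, -0.1, 0, 87],
    [0.02, 0, -0.2, 0, 87],
    [0.03, 0, -0.3, 0, 87],
    [0.04, 0, -0.4, 0, 87],
    [0.04, 0, -0.4, 0, 87],
  ],
)

```text
time_s: 26.08
tcp_pos: [0.4275, 0.3581, -0.0091]
ee_rot: [[-0.086, -0.996, -0.001], [-0.996, 0.086, -0.002], [0.002, 0.001, -1.0]]
wrist_force: [-3.2, -1.4, 12.0]
gripper_width: 1.001
gripper_force: 5.6
```

```bash
python3 l2.py s12.png | head -20
```

```text
[ 0.42752664  0.35805437 -0.00908549] [-3.6049164  -2.14596894 10.2597568 ] 5.333330591674894
296  72 105 133 135 142 140 138 141 140  75  88 118  44  47  77  16  39  21  17  25  23  18  19  14  28
299 141 140 139 140 141 141 140 139 140 142 141 143 133  59  47  31   6  29  19  19  20  20 100 126 138
302 141 139 140 140 139 141 140 140 139 141 141 141 141 132  61  47  38  19  15  15  23  21  42 125 141
305 139 140 140 139 138 139 140 141 139 140 140 140 139 140 142  79  47  43  20  16  17  19  20  19 103
308 139 139 139 139 139 140 140 140 139 141 140 140 141 140 140 140  54  49  49  21  10  38  22  21  19
311 139 142 139 140 138 141 138 140 139 140 141 140 141 139 140 142  83  24  50  48  28  28  46  18  20
314 139 140 138 140 139 139 140 139 140 139 140 141 140 140 141 143 101   4  23  38  27  22  20  20  24
317 140 138 141 140 139 139 140 138 139 138 140 141 144 136 106  80  70  12  18  18  21  16  18  24  21
320 140 139 139 140 139 139 138 141 139 136 108  80  77  75  75  75  76  43  28  20  20  25  20  18  19
323 138 139 139 139 140 140 140 137  87  73  76  75  77  75  78  81  8
[... 269 characters left out ...]
 136 135 171 169 170 168 172 132  91  92  93  93  93  93  92  93  92  39   8
335 138 139 139 138 140 140 140 108 133 171 170 151  93  89  91  91  92  91  94  92  93  93  92  87  36
338 139 139 138 140 138 139 139 140 109 132 170 171 128  89  93  91  91  92  92  93  90  93  92  92  93
341 138 140 140 139 140 139 139 140 140 107 133 171 168 130 109 126  91  90  91  90  92  92  93  93  93
344 136 138 139 140 140 140 137 139 140 140 107 132 149 113  85  78  90  95  91  92  91  91  90  93  93
347 138 139 138 140 139 139 138 139 138 139 140 107  79 109 133  89  85  91  92  91  90  94  91  92  92
350 139 138 138 138 138 139 140 140 139 139 139 139 139 131 100  91  92  91  91  92  91  91  91  91  91
```

The plate is down: its far-left corner is at scene (169,330), and the near finger now rests on it, 12 N upward. I'll back off gently and rise.

Call:
servo_tool(
  targets=[
    [0, 0, 0.1, 0, 87],
    [0.06, -0.01, 0.14, 0, 87],
    [0.12, -0.01, 0.16, 0, 87],
    [0.15, -0.01, 0.2, 0, 87],
    [0.15, -0.01, 0.3, 0, 87],
  ],
)

```text
time_s: 26.55
tcp_pos: [0.4328, 0.3578, -0.0019]
ee_rot: [[-0.088, -0.996, -0.001], [-0.996, 0.088, -0.001], [0.001, 0.001, -1.0]]
wrist_force: [0.2, -0.3, 0.8]
gripper_width: 0.998
gripper_force: 0.0
```

Call:
servo_tool(
  targets=[
    [0, 0, 0.4, 0, 87],
    [0, 0, 1.1, 0, 87],
    [0, 0, 2.2, 0, 87],
    [0, 0, 3.4, 0, 87],
    [0, 0, 4.6, 0, 87],
  ],
)

```text
time_s: 26.97
tcp_pos: [0.4325, 0.3576, 0.1377]
ee_rot: [[-0.087, -0.996, -0.001], [-0.996, 0.087, -0.001], [0.001, 0.001, -1.0]]
wrist_force: [0.2, 1.3, -0.7]
gripper_width: 0.999
gripper_force: 0.0
```

Call:
servo_tool(
  targets=[
    [0, -0.5, 0.8, 0, 87],
    [0, -1.5, 1.6, 0, 87],
    [0, -2.7, 1.8, 0, 87],
    [0, -3.9, 1.8, 0, 87],
    [0, -5.0, 1.8, 0, 87],
  ],
)

```text
time_s: 27.38
tcp_pos: [0.4325, 0.2067, 0.1914]
ee_rot: [[-0.087, -0.996, 0.001], [-0.996, 0.087, 0.001], [-0.001, -0.001, -1.0]]
wrist_force: [0.8, -0.9, -0.7]
gripper_width: 1.002
gripper_force: 0.0
```

Call:
servo_tool(
  targets=[
    [0, -0.8, 0, 0, 87],
    [0, -1.6, 0, 0, 87],
    [0, -2.4, 0, 0, 87],
    [0, -2.8, 0, 0, 87],
    [0, -2.8, 0, 0, 87],
  ],
)

```text
time_s: 27.8
tcp_pos: [0.4323, 0.1223, 0.1907]
ee_rot: [[-0.09, -0.996, -0.0], [-0.996, 0.09, -0.0], [0.0, 0.0, -1.0]]
wrist_force: [0.1, 0.2, -0.4]
gripper_width: 0.999
gripper_force: 0.0
```

Run:
```python
from h import *
s=cap('scene','s13.png');t=cap('top','t13.png')
print(r.sense()['tcp_pos'],r.sense()['wrist_force'],r.sense()['time_s'])
def blob(c,p,k):
    u,v=int(p[0])-k,int(p[1])-k;g=c['pixels'][v:v+2*k,u:u+2*k].max(2)<45
    n,l,st,ce=cv2.connectedComponentsWithStats(g.astype(np.uint8));print([(np.round(ce[i]+[u,v],1).tolist(),st[i].tolist()) for i in range(1,n) if st[i,4]>5])
blob(s,(247.3,229.1),14)
import pickle
c0=pickle.load(open('c0.pkl','rb'))
for n,c in(('top',t),('scene',s)):
    d=np.abs(c['pixels'].astype(int)-c0[n]['pixels']).max(2)
    d=cv2.medianBlur((d>22).astype(np.uint8),3)
    m,l,st,ce=cv2.connectedComponentsWithStats(d);print(n,[st[i].tolist() for i in range(1,m) if st[i,4]>40])
g=cv2.cvtColor(t['pixels'],cv2.COLOR_RGB2GRAY)
for v in range(200,292,3): print(v,' '.join('%3d'%x for x in g[v,146:226:3]))
```

```text
[0.43305364 0.12426585 0.19077239] [0.76994817 0.94238679 0.16122651] 27.9
[([247.3, 229.4], [11, 12, 8, 6, 38])]
top [[260, 197, 6, 10, 51], [140, 205, 420, 215, 34821], [277, 206, 32, 26, 423]]
scene [[229, 0, 169, 249, 11522], [433, 0, 16, 28, 178], [383, 0, 177, 420, 22283], [529, 56, 31, 36, 807], [478, 93, 82, 327, 11975], [243, 204, 13, 29, 205], [289, 256, 12, 12, 45], [247, 262, 7, 10, 50], [483, 264, 30, 21, 381], [252, 278, 90, 124, 5739], [169, 310, 77, 59, 2541], [466, 399, 70, 18, 381]]
200 124 122 121 119 122 124 124 126 127 126 130 131 124 124 122 124 120 119  87  73  73  73  70  69  70  73  94
203 125 124 124 123 124 113  82  99 118 108 128 126 118 120 120 119 121 125 129 112 104  79  75  81 104 120 120
206 127 123 127 122 121 128 101 126 127 107 103 101  83  81  84 100 116 114 126 118 117 126 125 125 124 124 121
209 124 124 125 124 121 113 115 128 129 130 129 130 130 129 129 129 128 127 106  83  73  90  92 107 112 117 125
212 121 122 121 124 119  93 126 129 129 129 129 130 130 130 131 132 131 133 133 133 134 135 133 132 131 116 124
215 120 119 120 119 120  76 125 12
[... 2177 characters left out ...]
 133 119 104  84  89 105 109
275 113 112 134 145 156 161 162 161 163 158 166 170 170 169 164  80  58  87 125 125 112  94  75 112 110 109 108
278 124 141 150 159 162 166 161 162 161 158 153 147 142 155 158 149  65  50  73  96  85  96 107 120 115 112 103
281 146 156 160 165 167 168 159 160 160 160 154 150 140 130 115 127 119  46  43  52 107 121 104 115 116  96  66
284 157 162 163 168 169 163 157 161 160 159 157 151 146 134 122 103  81  83  39  58 129 127 113 115  83  71  71
287 164 167 168 169 169 156 153 157 160 159 158 154 149 139 132 111  91  70  92  96 106 103  92  66  68  71  72
290 167 169 169 169 170 143 146 155 156 159 159 152 147 141 133 115  97  77 112 113  77  70  68  67  69  71  72
```

Run:
```python
from h import *
import pickle
s=cap('scene');c0=pickle.load(open('c0.pkl','rb'))['scene']
d=np.abs(s['pixels'].astype(int)-c0['pixels']).max(2);m=cv2.medianBlur((d>15).astype(np.uint8),3)[290:380,155:262]
k=max(cv2.findContours(m,cv2.RETR_EXTERNAL,cv2.CHAIN_APPROX_NONE)[0],key=cv2.contourArea)+[155,290]
h=cv2.convexHull(k);q=cv2.approxPolyDP(h,.04*cv2.arcLength(h,True),True)[:,0]
P=np.array([onz(s,u,.012)[:2] for u in q]);print(q.tolist(),P.round(3).tolist(),np.linalg.norm(P-np.roll(P,1,0),axis=1).round(3))
g=cv2.cvtColor(s['pixels'],cv2.COLOR_RGB2GRAY)
for v in range(300,380,4): print(v,' '.join('%3d'%x for x in g[v,160:262:4]))
```

```text
[[218, 310], [246, 342], [191, 368], [168, 331]] [[0.463, 0.297], [0.343, 0.307], [0.355, 0.424], [0.474, 0.41]] [0.114 0.12  0.117 0.119]
300 147 148 148 148 149 148 149 149 147 149 148 148 147 149 149 148 150 102 113 148 158 155 153 148 141 136
304 146 146 148 148 147 150 147 147 148 148 148 149 149 148 149 148 148 151  83 112 147 158 157 146 142 138
308 147 147 148 149 148 146 146 148 149 148 149 147 148 147 150 147 147 148 150  84 113 148 149 146 148 138
312 147 147 147 148 147 148 149 149 148 149 148 149 146 166 180 158 149 148 146 151  68 129 146 138 141 135
316 147 147 147 148 146 148 146 147 148 147 149 177 180 181 180 180 156 148 148 148 149  68 134 142 137 140
320 148 146 147 147 147 146 148 146 160 178 179 180 179 180 180 180 180 149 149 148 148 150  60 139 128 133
324 147 147 148 147 145 149 170 179 180 180 180 178 180 180 180 181 180 180 149 147 147 150 146  59 135 139
328 146 147 147 154 176 178 179 179 179 178 180 178 180 179 180 180 179 180 180 147 148 146 147 148  62 134
332 145 146 143 178 178 178 177 178 178 180 179 179 178 178 180 179 179 180 179 176 147 149 149 1
[... 498 characters left out ...]
 178 178 180 177 149  92  66  69  81 121 148 144 143
356 146 146 146 146 146 147 143 178 179 178 178 179 179 177 175 144  88  65  75  85 122 159 159 156 152 154
360 146 146 146 146 146 147 126 179 179 177 178 179 166 152  83  64  69  83 119 159 153 151 157 153 151 143
364 145 145 145 146 146 146 147 107 177 177 171 147  82  65  71  81 119 151 152 155 154 152 151 156 153 114
368 144 145 145 145 144 145 146 146 141 146  78  64  68  82 122 152 151 156 154 153 153 154 155 156 158  87
372 144 146 144 145 146 146 137 149  75  66  65  79 114 148 154 157 156 157 153 152 154 150 150 156 123  92
376 141 146 144 146 139 145  74  64  67  72 103 138 142 151 151 153 151 154 153 152 153 154 154 154  95  93
```

The gate lies flat and evenly lit in the tray, about 117 × 120 mm visible with its near strip behind the rim, and the handle is still parked. I'm handing the job in.

```bash
python3 -c "
from station import r
print(r.finish_job())"
```

```text
the job is handed in; nothing more can be done
None
```

The job is handed in at about 28 s: the bolt is parked in its side notch, the gate was drawn straight up and lies flat in the drain tray, and I saw no sign that anything else on the bench had moved. The judge's result was not shown.

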